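# Slide the cover plate out over the ledge's free end

### The arm

A 6-joint arm with a two-finger parallel gripper is mounted at the origin on the work surface. World frame = base frame: x ahead of the robot, y to its left, z up, the work surface at z = 0. Lengths are in m, angles in rad, forces in N, time in s.
With the tool pointing down it reaches from about 0.325 to 1 m from the base axis. Payload 5.1 kg.
Tool frame: the origin (TCP) lies midway between the tips of the shut fingers; the grasp point (between the pads) lies 19 mm behind it; z points along the fingers, y is the direction in which the jaws open and shut (so a half turn about z gives the same grasp; the last joint's range is limited). The gripper opens to 85 mm and grips with 20 to 120 N. Pads are 22 mm wide; open, the fingers measure 114 mm over their backs; the gripper's body (76 mm by 85 mm) begins 54 mm behind the grasp point. The pads swing forward as they close: fully open they stand 13 mm farther back than shut.
Start: joints at [-1.323, 0.124, 1.65, -0, 1.367, -0.083], TCP at [0.211, -0.615, 0.196] pointing down, gripper open.
Joint ranges: [-2.61, 2.61], [-1.02, 2.33], [0.03, 2.71], [-1.35, 4.49], [0.32, 2.68], [-2.91, 2.91]. Speed limits (rad/s): [2.57, 2.57, 3.14, 3.14, 3.14, 3.14].

### API

Orientations are given as [roll, pitch, yaw] about the fixed x, y, z axes, in that order (R = Rz(yaw) Ry(pitch) Rx(roll)).
In Python, from workcell import ctrl, camera, calibration, order gives the robot as it stands.
- The arm moves only by the tool move_arm, never from a script. Its argument "increments" is a list of rows, each an object of numbers: "jaw": the closure, from 0 (fully open) to 1 (shut); "x", "y", "z": the shift along the tool's x, y, z in m; "yaw": the turn about the tool's z in rad. A call has 1 to 8 rows; each row is the pose to reach, as a shift and turn from the pose commanded when the call began, along the tool's axes at that moment; what a row does not reach only later rows make up. A row lasts 1/12 s, in which the tool goes at most 41.7 mm and 7.16 degrees, less where a joint would pass 70% of its speed; a pose out of reach is approached as far as the arm can. A call with a gripper value outside its range is refused whole. The fingers move at their own pace and stop on an object; the grip force is fixed at half the most. Time passes only in rows, so rows that repeat a pose let the fingers close. It gives the time, the measured TCP pose, the force and the opening at its end, in the units of the state.
- ctrl.read_state(): the state, without advancing time (a new reading comes with each control period).
- camera(name): name is "scene" or "top" or "wrist"; returns the picture (420x560x3 uint8, red, green, blue); there is no depth.
- calibration(name): a dict with "fx", "fy", "cx", "cy" (pixels), "world_to_cam" (4x4, takes a point from world to camera coordinates). Camera axes: x right, y down, z forward; pixel columns grow to the right and rows downward; lengths in m; the calibration is good to about 2 mm. A picture is of the moment at which its call begins: read the wrist's pose just before it. calibration takes no time and is no camera call; for the wrist camera it gives the pose at the moment of the call.
- order.job_done(): hands the job in, once; it reports no verdict.
The state is a dict: "clock": time; "joint_pos": joint angles; "qd": joint speeds; "tau": joint torques, N m; "eef_pos": TCP position; "eef_rot": TCP orientation; "ft_force": force on the tool from outside, world axes, zero at the start; "torque": the same for the moment, N m; "gripper_width": finger opening in m.
Only numpy, scipy, OpenCV 4.12 (cv2) and the standard library are available. Lean on these libraries where they do the work, as an engineer would, in place of code of your own. Each camera call takes 0.05 s, during which the arm holds its last target.

### The job

The thin cover plate lies flat on the raised ledge and gives no edge to take hold of. With the fingertips only, first push it back until its whole long edge lies flush against the low rail, then push it along the rail until about a third of its length sticks out past the ledge's free end (the robot's right, away from the ceramic pad on the ledge). Do not pinch, lift or tip the plate; leave it lying flat and flush along the rail, and leave everything else where it stands.

Things in the scene. Friction and masses are not known exactly. Their poses are not given: they have to be found in the camera images.
- ledge: Raised dark steel ledge, fixed: 140 (x) x 420 (y) mm, level top 60 mm above the bench. Origin: footprint centre at bench height. +x points away from the robot to the rail, -y to the free end (robot's right); yaw within 0.2 rad of world. Aluminium rail along the far side: 8 mm thick, 10 mm high above the top, inner face at x = +62 mm. Near edge x = -70, ends y = -210 (free, open) and +210 mm.
- free_corner (a point): Point on the ledge where the rail's inner face meets the top face at the free end: ledge frame (62, -210, 60) mm. Axes as the ledge's: +x into the rail, -y out past the free end.
- cover_plate: Loose flat aluminium plate, 70 (x) x 130 (y) x 5 mm, about 0.12 kg, dark dots near its corners and a dark disc; ordinary metal friction. Origin: centre of its underside; z up. Its y starts within 0.2 rad of the ledge's y, far edge 5 to 55 mm short of the rail. Flush, its centre is at ledge x = +27 mm. It tips off if its centre passes the free end.
- plate_lead_corner (a point): Corner of the plate's underside on the rail side, at the end nearer the free end: plate frame (35, -65, 0) mm. The plate is flush when this and plate_tail_corner have x near 0 in the free_corner frame; the overhang is how far this lies past free_corner in -y (a third of the length is 43 mm).
- plate_tail_corner (a point): Corner of the plate's underside on the rail side at the other end: plate frame (35, 65, 0) mm.
- pad_on_ledge: White ceramic lens pad, disc 40 mm diameter, 12 mm high, loose on the ledge near the end opposite the free end, behind the plate. Origin: centre of its underside. Leave alone.
- pad_on_bench: The same ceramic disc, loose on the bench between robot and ledge. Leave alone.
- focus_knob: Silver knob, 36 mm diameter, 26 mm high, standing on the bench between robot and ledge. Leave alone.
- eyepiece: Blue anodised eyepiece, 43 mm diameter, 46 mm high, upright on the bench beyond the ledge. Leave alone.
- parts_cup: Grey plastic cup, 72 mm diameter, 55 mm high, on the bench to the left of the ledge. Leave alone.
- driver: Small screwdriver, 150 mm long, lying on the bench beyond the ledge. Leave alone.
- vise: Black lever-arm vise fixed to the bench to the right of the ledge, 150 x 100 mm, with an aluminium objective housing in its jaws, 123 mm high in all. Origin: centre of its underside. An obstacle only.
There are look-alikes about, which are no part of the job. There is more than one size of the cover_plate; the job needs the largest.

How it is judged:
By the outcome, as a careful person would: the job done as asked, in the order asked, and still so for the second after the job is handed in, with the robot touching nothing.
It also fails if it takes over 51 s, if anything falls off the work surface, if the arm or the gripper's body presses on something with over 40 N, if the wrist force passes 120 N, or if a joint passes its speed limit or range.

## Working session

There is one attempt and no reset: what is moved stays moved. The work goes in short steps, Python scripts to look and compute and a tool call to move; the robot and the scene stay as the last step left them, time stands still between calls to the robot, and variables do not carry over. Pictures are saved under pics/ and viewed, and the job is handed in when it is done.

Besides the shell and the picture viewer there is one more tool, called after "Call:" in YAML: its name, and indented under it one key for each argument. move_arm: Moves the arm, as the interface text tells. Its arguments: {"type":"object","properties":{"increments":{"type":"array"}},"required":["increments"]}

```bash
mkdir -p pics; ls
python3 - <<'E'
from workcell import ctrl, camera, calibration, order
import cv2
s=ctrl.read_state(); print({k:s[k] for k in('clock','eef_pos','eef_rot','gripper_width')})
for n in('scene','top'):
    cv2.imwrite(f'pics/{n}0.png',camera(n)[:,:,::-1])
    c=calibration(n); print(n,c['fx'],c['cx'],c['cy'],c['world_to_cam'])
E
```

```text
pics
{'clock': 0.0, 'eef_pos': array([ 0.21092483, -0.61408768,  0.19514768]), 'eef_rot': array([-3.13949105e+00, -1.98605736e-04,  3.30772319e-01]), 'gripper_width': 0.08491905775294739}
scene 480.388764481336 271.33854838140354 211.7267419197186 [[-0.31725666  0.94823255 -0.01425655  0.19069935]
 [ 0.75802403  0.24452641 -0.60465395 -0.40274555]
 [-0.56986646 -0.2026373  -0.79636069  1.59387688]
 [ 0.          0.          0.          1.        ]]
top 503.727405758357 282.14576479277866 207.72984612271893 [[ 0.00733857 -0.99996452 -0.00413654 -0.02995137]
 [-0.9986842  -0.00711909 -0.05078573  0.55146362]
 [ 0.05075448  0.00450379 -0.99870101  1.54435137]
 [ 0.          0.          0.          1.        ]]
```

View pics/scene0.png

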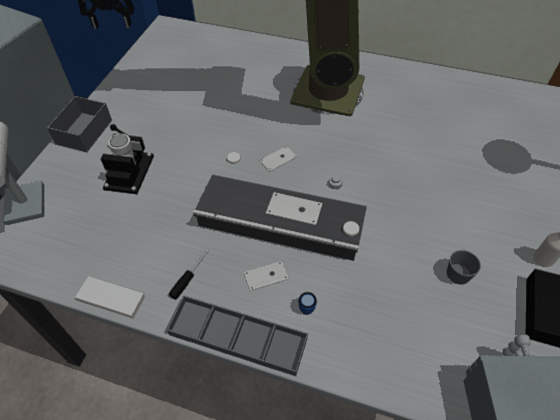

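View pics/top0.png

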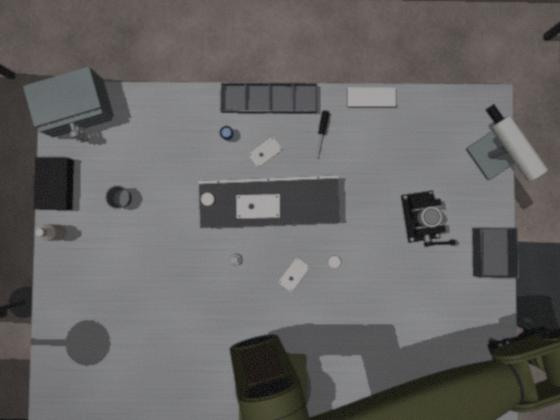

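Three plates in the top view: (258,206) on the ledge, (265,151) and (293,274) on the bench. The one on the ledge looks the largest and fits the description. I'll confirm it by crop and by measured size.

```bash
cat > h.py <<'E'
import numpy as np, cv2
from workcell import ctrl, camera, calibration, order
def ray(n,uv,z,c=None):
    c=c or calibration(n); W=np.array(c['world_to_cam']); R=W[:3,:3]; o=-R.T@W[:3,3]
    uv=np.atleast_2d(uv).astype(float)
    d=np.c_[(uv[:,0]-c['cx'])/c['fx'],(uv[:,1]-c['cy'])/c['fy'],np.ones(len(uv))]@R
    return o+d*((z-o[2])/d[:,2])[:,None]
def proj(n,P,c=None):
    c=c or calibration(n); W=np.array(c['world_to_cam']); p=np.atleast_2d(P)@W[:3,:3].T+W[:3,3]
    return np.c_[c['fx']*p[:,0]/p[:,2]+c['cx'],c['fy']*p[:,1]/p[:,2]+c['cy']]
E
python3 - <<'E'
from h import *
t=cv2.imread('pics/top0.png'); s=cv2.imread('pics/scene0.png')
cv2.imwrite('pics/crop_top.png',cv2.resize(t[130:300,190:360],None,fx=3.5,fy=3.5,interpolation=cv2.INTER_CUBIC))
cv2.imwrite('pics/crop_scene.png',cv2.resize(s[140:300,180:380],None,fx=3.7,fy=3.7,interpolation=cv2.INTER_CUBIC))
for n,im,boxes in(('top',t,{'ledge':(228,188,288,223),'far':(240,130,290,170),'near':(270,250,315,295)}),('scene',s,{'ledge':(260,188,330,228),'far':(235,255,295,295),'near':(255,140,302,175)})):
    for k,(a,b,c,d) in boxes.items():
        g=cv2.cvtColor(im,cv2.COLOR_BGR2GRAY)[b:d,a:c]
        th=(110 if k=='ledge' else 165)
        _,m=cv2.threshold(g,0,255,cv2.THRESH_OTSU)
        cs,_=cv2.findContours(m,cv2.RETR_EXTERNAL,cv2.CHAIN_APPROX_NONE)
        ct=max(cs,key=cv2.contourArea).reshape(-1,2)+[a,b]
        P=ray(n,ct,0.065 if k=='ledge' else .005)[:,:2]
        r=cv2.minAreaRect((P*1000).astype(np.float32)); print(n,k,r, cv2.boxPoints(r).round(0).tolist())
E
```

```text
top ledge ((553.7872924804688, 47.54859161376953), (71.78218078613281, 128.88926696777344), 0.6871739625930786) [[517.0, 112.0], [519.0, -17.0], [590.0, -16.0], [589.0, 112.0]]
top far ((728.8285522460938, 30.468366622924805), (51.0029411315918, 96.00882720947266), 37.51666259765625) [[679.0, 53.0], [738.0, -23.0], [778.0, 8.0], [720.0, 84.0]]
top near ((346.58392333984375, -62.284751892089844), (51.66441345214844, 98.12532043457031), 52.87007522583008) [[292.0, -53.0], [370.0, -112.0], [401.0, -71.0], [323.0, -12.0]]
scene ledge ((554.6634521484375, 45.41551971435547), (71.86721801757812, 130.42550659179688), 1.8063526153564453) [[517.0, 109.0], [521.0, -21.0], [593.0, -19.0], [589.0, 112.0]]
scene far ((728.0743408203125, 28.34389877319336), (52.38156509399414, 97.11629486083984), 37.040771484375) [[678.0, 51.0], [736.0, -26.0], [778.0, 5.0], [720.0, 83.0]]
scene near ((347.0662841796875, -65.20099639892578), (52.01433563232422, 95.09452819824219), 53.94794845581055) [[293.0, -58.0], [370.0, -114.0], [401.0, -72.0], [324.0, -16.0]]
```

View pics/crop_top.png

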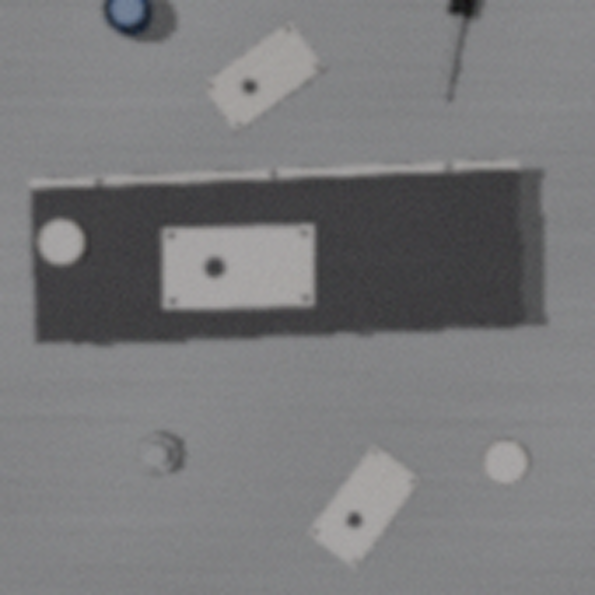

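View pics/crop_scene.png

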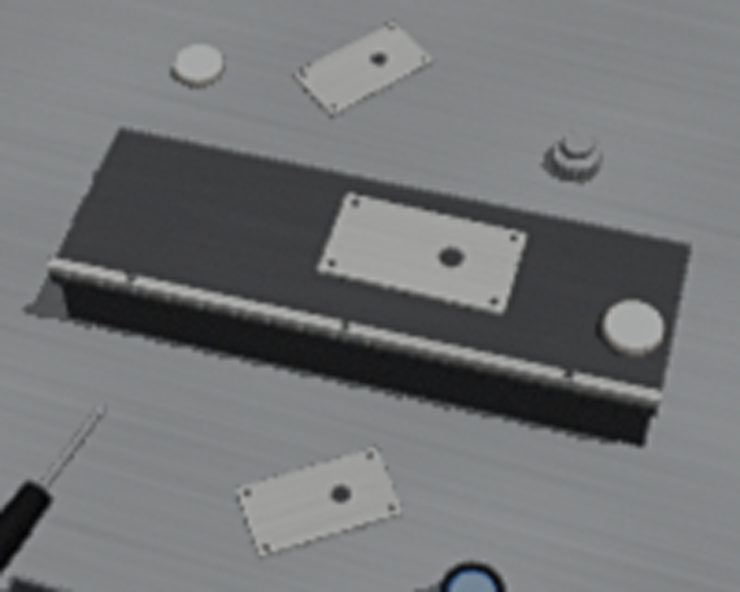

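The ledge plate measures about 130 x 71 mm against 97 x 51 for the two bench ones, so it is the largest and the target. Now the ledge pose.

Run:
```python
from h import *
t=cv2.imread('pics/top0.png'); s=cv2.imread('pics/scene0.png')
# top view: rail column-wise centroid; inner edge; ledge near edge; free end
g=cv2.cvtColor(t,cv2.COLOR_BGR2GRAY).astype(float)
def edge(line,thr):  # subpixel last crossing downwards
    for i in range(len(line)-1):
        if line[i]>thr>=line[i+1]: return i+(line[i]-thr)/(line[i]-line[i+1])
rail=[];near=[]
for u in range(203,335):
    col=g[170:190,u]; k=col.argmax(); e=edge(col[k:],(col[k]+60)/2); 
    if e is not None: rail.append((u,170+k+e))
    col=g[215:235,u]
    e=edge(col[::-1],(col[-1]+col[:2].min())/2)
    if e is not None: near.append((u,234-e))
def fitl(P,z):
    P=ray('top',P,z)[:,:2].astype(np.float32)
    vx,vy,x0,y0=cv2.fitLine(P,cv2.DIST_HUBER,0,.001,.001).ravel()
    return np.array([x0,y0]),np.array([vx,vy])*np.sign(vy),P
for nm,P,z in(('rail inner top edge',rail,.07),('near edge',near,.06)):
    c,v,Q=fitl(P,z); print(nm,len(P),'yaw',np.arctan2(-v[0],v[1]),'x at y=0',c[0]-c[1]*v[0]/v[1], 'ys',Q[:,1].min(),Q[:,1].max())
# free/other end via rail bright extents and dark top
for r in (190,195,200,205,210,215,220):
    print(r,g[r,196:204].astype(int),g[r,334:344].astype(int))
for r in range(176,186): print(r,g[r,334:344].astype(int),g[r,196:204].astype(int))
```

```text
rail inner top edge 132 yaw 0.048174575 x at y=0 0.6301104 ys -0.18059425 0.21107519
near edge 94 yaw 0.04744728 x at y=0 0.4957335 ys -0.18186595 0.21067597
190 [132 129 114  88  69  66  65  66] [63 62 60 68 73 81 81 83 83 86]
195 [135 133 121  93  79  97 131 153] [65 60 64 64 75 78 82 81 83 82]
200 [131 130 120  94  97 128 158 161] [60 60 59 62 61 66 77 82 81 80]
205 [135 135 124 100  76  65  70  79] [65 64 62 62 67 74 80 84 82 85]
210 [136 132 130 112  79  62  62  62] [62 65 62 62 68 73 80 84 81 82]
215 [137 138 135 116  87  68  65  65] [63 64 62 62 64 76 83 81 86 83]
220 [136 132 133 117  90  67  64  63] [61 64 62 60 64 66 76 84 86 83]
176 [153 152 152 151 139 131 129 128 132 128] [130 131 131 129 131 132 131 131]
177 [150 149 149 147 135 124 124 123 124 124] [132 134 132 130 132 132 129 129]
178 [110 108 111 112 111 105 100 103 102 101] [134 134 132 133 134 133 134 134]
179 [71 70 69 74 81 83 83 87 86 86] [135 133 132 133 135 135 132 131]
180 [59 63 62 64 68 78 80 84 81 83] [133 135 136 138 138 138 139 132]
181 [63 60 63 64 73 80 82 80 83 86] [132 138 142 153 155 154 154 153]
182 [60 57 59 66 74 82 82 81 81 86] [132 137 148 155 159 156 155 155]
183 [62 60 60 64 74 82 80 82 76 85] [133 133 136 139 138 131 127 122]
184 [61 57 64 67 71 84 82 79 82 88] [134 135 122 106  97  92  90  85]
185 [63 61 65 67 71 80 82 82 81 86] [134 132 118  89  72  69  64  67]
```

```bash
cat >> h.py <<'E'
from scipy.spatial.transform import Rotation as Rn
def shift(target,yaw=None):
    s=ctrl.read_state(); R=Rn.from_euler('xyz',s['eef_rot']).as_matrix()
    d=R.T@(np.array(target)-s['eef_pos'])
    print('at',s['eef_pos'].round(4),s['eef_rot'].round(4),'t',s['clock'],'F',s['ft_force'].round(2),'shift',d.round(4),'' if yaw is None else ('tool yaw turn',-(yaw-s['eef_rot'][2])))
E
python3 - <<'E'
from h import *
yaw=.0478
e=ray('top',[[338.3,205],[338.5,215],[198.6,205],[199,215]],.06)[:,:2]
ex=np.array([np.cos(yaw),np.sin(yaw)]);ey=np.array([-np.sin(yaw),np.cos(yaw)])
print('ends along ey',e@ey)
mid=(e@ey)[:2].mean()/2+(e@ey)[2:].mean()/2
cx=np.mean([(.6301*ex[0])-.062,(.4957*ex[0])+.070])
L=ex*cx+ey*mid; print('ledge origin',L, 'x est',.6301*ex[0]-.062,.4957*ex[0]+.07)
pc=np.array([.5542,.0465]); rel=[(pc-L)@ex,(pc-L)@ey]; print('plate in ledge',rel)
pad=ray('top',[207.4,199.2],.072)[0,:2]; print('pad in ledge',(pad-L)@ex,(pad-L)@ey)
tgt=L+ex*(rel[0]-.035-.011-.014)+ey*rel[1]
shift([*tgt,.12],yaw)
E
```

```text
ends along ey [-0.22112495 -0.22033929  0.19812164  0.19788401]
ledge origin [0.5661533  0.01570512] x est 0.5673802982072766 0.5651338102227378
plate in ledge [np.float64(-0.010468209160571378), np.float64(0.031330860133188206)]
pad in ledge 0.015096320783818349 0.18067296196001628
at [ 0.2109 -0.6142  0.1952] [-3.1397e+00 -2.0000e-04  3.3080e-01] t 0.1 F [-0.34  0.89  0.09] shift [ 0.4816 -0.53    0.0764] ('tool yaw turn', np.float64(0.282958573354299))
```

Call:
move_arm:
  increments:
    - {"jaw":0,"x":0.482,"y":-0.53,"z":0}
    - {"jaw":0,"x":0.482,"y":-0.53,"z":0}
    - {"jaw":0,"x":0.482,"y":-0.53,"z":0}
    - {"jaw":0,"x":0.482,"y":-0.53,"z":0}
    - {"jaw":0,"x":0.482,"y":-0.53,"z":0}
    - {"jaw":0,"x":0.482,"y":-0.53,"z":0}
    - {"jaw":0,"x":0.482,"y":-0.53,"z":0}
    - {"jaw":0,"x":0.482,"y":-0.53,"z":0}

```text
invalid input at $.increments[0]: expected keys jaw, x, y, z, yaw
```

```bash
python3 -c "
from h import *
shift([.503,.044,.12],.0478)"
```

```text
at [ 0.2109 -0.6142  0.1952] [-3.1397e+00 -2.0000e-04  3.3080e-01] t 0.1 F [-0.34  0.89  0.09] shift [ 0.49   -0.5275  0.0763] ('tool yaw turn', np.float64(0.282958573354299))
```

Call:
move_arm:
  increments:
    - {"jaw":0,"x":0.482,"y":-0.53,"z":0,"yaw":0.283}
    - {"jaw":0,"x":0.482,"y":-0.53,"z":0,"yaw":0.283}
    - {"jaw":0,"x":0.482,"y":-0.53,"z":0,"yaw":0.283}
    - {"jaw":0,"x":0.482,"y":-0.53,"z":0,"yaw":0.283}
    - {"jaw":0,"x":0.482,"y":-0.53,"z":0,"yaw":0.283}
    - {"jaw":0,"x":0.482,"y":-0.53,"z":0,"yaw":0.283}
    - {"jaw":0,"x":0.482,"y":-0.53,"z":0,"yaw":0.283}
    - {"jaw":0,"x":0.482,"y":-0.53,"z":0,"yaw":0.283}

```text
clock: 0.77
eef_pos: [0.3432, -0.3066, 0.1959]
eef_rot: [-3.141, 0.0, 0.047]
ft_force: [0.0, -0.3, 0.4]
gripper_width: 0.0854
```

```bash
python3 -c "
from h import *
shift([.495,.044,.12],.0478)"
```

```text
at [ 0.3432 -0.3066  0.1959] [-3.1411e+00  1.0000e-04  4.7100e-02] t 0.7667 F [ 0.03 -0.26  0.39] shift [ 0.1682 -0.343   0.076 ] ('tool yaw turn', np.float64(-0.0006950158874116583))
```

Call:
move_arm:
  increments:
    - {"jaw":0,"x":0.168,"y":-0.343,"z":0,"yaw":0}
    - {"jaw":0,"x":0.168,"y":-0.343,"z":0,"yaw":0}
    - {"jaw":0,"x":0.168,"y":-0.343,"z":0,"yaw":0}
    - {"jaw":0,"x":0.168,"y":-0.343,"z":0,"yaw":0}
    - {"jaw":0,"x":0.168,"y":-0.343,"z":0,"yaw":0}
    - {"jaw":0,"x":0.168,"y":-0.343,"z":0,"yaw":0}
    - {"jaw":0,"x":0.168,"y":-0.343,"z":0,"yaw":0}
    - {"jaw":0,"x":0.168,"y":-0.343,"z":0,"yaw":0}

```text
clock: 1.43
eef_pos: [0.4753, -0.0005, 0.1962]
eef_rot: [3.141, -0.0, 0.048]
ft_force: [1.5, -0.0, -0.5]
gripper_width: 0.0858
```

Call:
move_arm:
  increments:
    - {"jaw":0,"x":0,"y":-0.03,"z":0.02,"yaw":0}
    - {"jaw":0,"x":0,"y":-0.04,"z":0.06,"yaw":0}
    - {"jaw":0,"x":0,"y":-0.05,"z":0.08,"yaw":0}
    - {"jaw":0,"x":0,"y":-0.05,"z":0.08,"yaw":0}

```text
clock: 1.77
eef_pos: [0.4681, 0.049, 0.1102]
eef_rot: [-3.14, 0.011, 0.051]
ft_force: [-0.8, 0.8, -1.3]
gripper_width: 0.0855
```

Run:
```python
from h import *
shift([.4943,.0436,.05],.0478)
cv2.imwrite('pics/w1.png',camera('wrist')[:,:,::-1]);cv2.imwrite('pics/s1.png',camera('scene')[120:300,180:420,::-1].repeat(3,0).repeat(3,1))
```

```text
at [0.4681 0.049  0.1102] [-3.1405  0.0114  0.0507] t 1.7667 F [-0.76  0.77 -1.34] shift [0.0266 0.0068 0.0599] ('tool yaw turn', np.float64(0.00287374449986217))
```

View pics/w1.png

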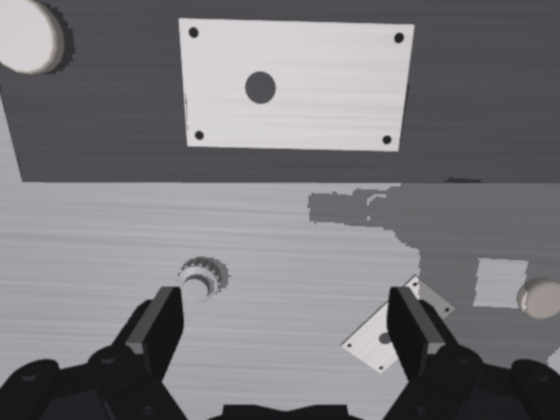

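View pics/s1.png

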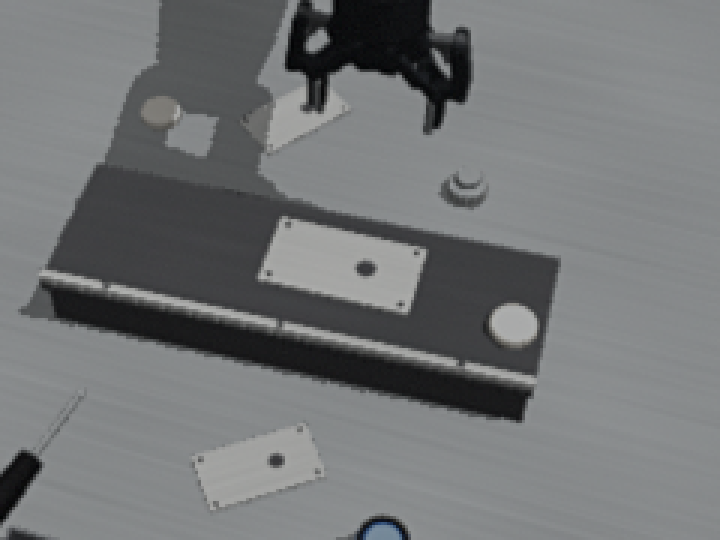

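Call:
move_arm:
  increments:
    - {"jaw":0,"x":0,"y":0,"z":0,"yaw":0}
    - {"jaw":0,"x":0,"y":0,"z":0,"yaw":0}

```text
clock: 2.03
eef_pos: [0.4746, 0.0465, 0.1189]
eef_rot: [3.141, -0.004, 0.047]
ft_force: [0.3, 0.5, 0.2]
gripper_width: 0.0853
```

Run:
```python
from h import *
shift([.4943,.0436,.05],.0478)
c=calibration('wrist'); im=camera('wrist'); im=im[:,:,::-1].copy(); cv2.imwrite('pics/w2.png',im)
g=cv2.cvtColor(im,cv2.COLOR_BGR2GRAY)
m=((g>150)*255).astype(np.uint8); m[170:]=0; m[:,:120]=0
ct=max(cv2.findContours(m,cv2.RETR_EXTERNAL,cv2.CHAIN_APPROX_NONE)[0],key=cv2.contourArea).reshape(-1,2)
P=ray('wrist',ct,.065,c)[:,:2]*1000
print(ct.min(0),ct.max(0),cv2.minAreaRect(P.astype(np.float32)))
E=[]
for u in range(60,300,4):
    col=g[155:215,u].astype(int); d=np.diff(col); E.append((u,155+d.argmax()+.5))
Q=ray('wrist',E,.06,c)[:,:2]; vx,vy,x0,y0=cv2.fitLine(Q.astype(np.float32),cv2.DIST_HUBER,0,.001,.001).ravel()
print('near edge yaw',np.arctan(-vx/vy),'x at y=0',x0-y0*vx/vy)
```

```text
at [0.4746 0.0465 0.1189] [ 3.1412 -0.0041  0.0466] t 2.0333 F [0.27 0.48 0.18] shift [0.0193 0.0038 0.069 ] ('tool yaw turn', np.float64(-0.0011985666097826184))
[179  36] [400 158] ((553.8064575195312, 48.17090606689453), (69.79942321777344, 129.62831115722656), 1.5308409929275513)
near edge yaw 0.046547372 x at y=0 0.498152
```

Call:
move_arm:
  increments:
    - {"jaw":0,"x":0.018,"y":0,"z":0.02,"yaw":0}
    - {"jaw":0,"x":0.018,"y":0,"z":0.045,"yaw":0}
    - {"jaw":0,"x":0.018,"y":0,"z":0.06,"yaw":0}
    - {"jaw":0,"x":0.018,"y":0,"z":0.06,"yaw":0}
    - {"jaw":0,"x":0.018,"y":0,"z":0.06,"yaw":0}
    - {"jaw":0,"x":0.018,"y":0,"z":0.06,"yaw":0}

```text
clock: 2.58
eef_pos: [0.4922, 0.0478, 0.0583]
eef_rot: [3.141, -0.003, 0.047]
ft_force: [0.4, -0.7, 0.5]
gripper_width: 0.0857
```

Run:
```python
from h import *
shift([.4943,.0436,.05],.0478)
cv2.imwrite('pics/w3.png',camera('wrist')[:,:,::-1])
```

```text
at [0.4922 0.0478 0.0583] [ 3.1414e+00 -3.0000e-03  4.7100e-02] t 2.5833 F [ 0.4  -0.71  0.52] shift [0.0018 0.0043 0.0083] ('tool yaw turn', np.float64(-0.0006584504997579274))
```

View pics/w3.png

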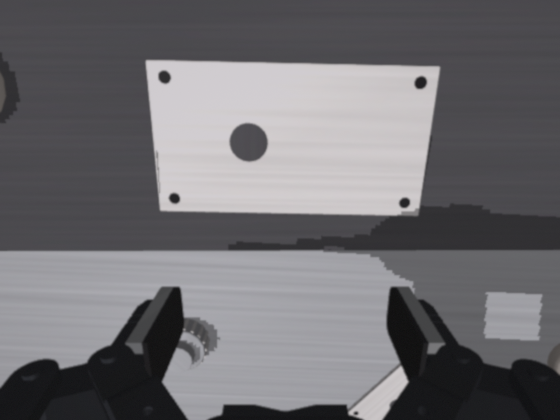

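Call:
move_arm:
  increments:
    - {"jaw":0,"x":0.003,"y":0,"z":0.004,"yaw":0}
    - {"jaw":0,"x":0.004,"y":0,"z":0.007,"yaw":0}
    - {"jaw":0,"x":0.004,"y":0,"z":0.0085,"yaw":0}
    - {"jaw":0,"x":0.004,"y":0,"z":0.0085,"yaw":0}
    - {"jaw":0,"x":0.004,"y":0,"z":0.0085,"yaw":0}

```text
clock: 3.05
eef_pos: [0.4947, 0.0484, 0.0478]
eef_rot: [-3.142, 0.0, 0.048]
ft_force: [0.7, -0.4, -0.0]
gripper_width: 0.0854
```

Run:
```python
from h import *
shift([.4943,.0436,.05],.0478)
cv2.imwrite('pics/w4.png',camera('wrist')[:,:,::-1]);cv2.imwrite('pics/s4.png',camera('scene')[150:270,220:360,::-1].repeat(5,0).repeat(5,1))
```

```text
at [0.4947 0.0484 0.0478] [-3.1416e+00  4.0000e-04  4.7900e-02] t 3.05 F [ 0.71 -0.41 -0.05] shift [-0.0006  0.0047 -0.0022] ('tool yaw turn', np.float64(5.140323541181352e-05))
```

View pics/s4.png

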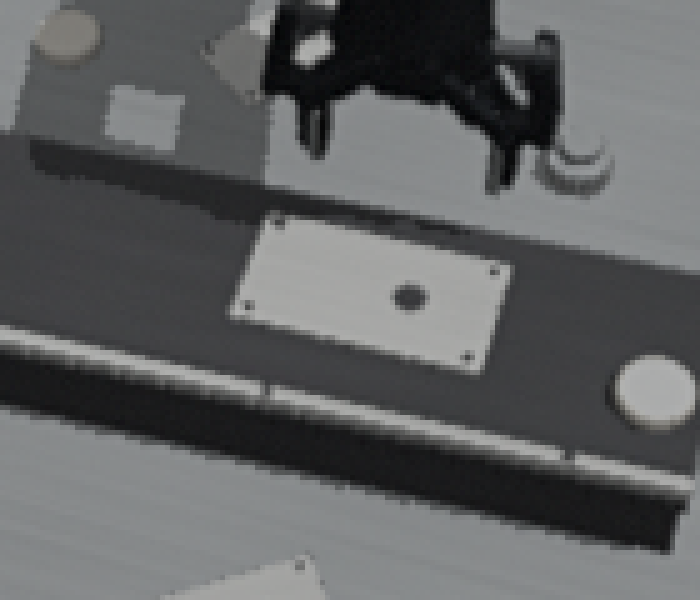

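Run:
```python
from h import *
s=ctrl.read_state(); R=Rn.from_euler('xyz',s['eef_rot']).as_matrix()
for dz in(0,-.013,-.025):
  for dx in(-.011,.011):
    P=np.array([s['eef_pos']+R@[dx,dy,dz] for dy in(-.0427,.0427)])
    print(dz,dx,((proj('scene',P)-[220,150])*5).round(0).tolist(), proj('wrist',P).round(0).tolist())
```

```text
0 -0.011 [[491.0, 224.0], [333.0, 192.0]] [[208.0, 273.0], [362.0, 273.0]]
0 0.011 [[482.0, 256.0], [323.0, 223.0]] [[205.0, 237.0], [365.0, 237.0]]
-0.013 -0.011 [[492.0, 208.0], [334.0, 176.0]] [[203.0, 286.0], [367.0, 286.0]]
-0.013 0.011 [[483.0, 240.0], [323.0, 207.0]] [[200.0, 247.0], [371.0, 247.0]]
-0.025 -0.011 [[494.0, 194.0], [334.0, 161.0]] [[198.0, 298.0], [373.0, 298.0]]
-0.025 0.011 [[484.0, 225.0], [323.0, 192.0]] [[194.0, 257.0], [376.0, 257.0]]
```

View pics/w4.png

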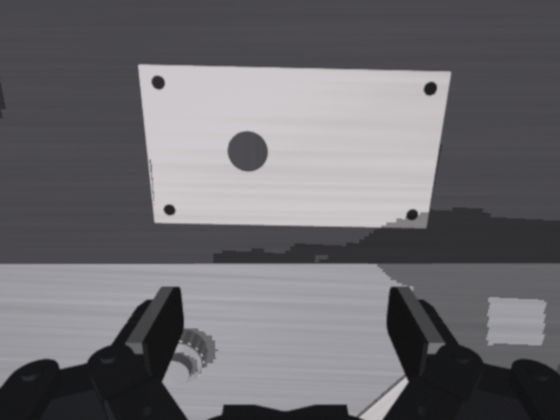

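```bash
python3 - <<'E'
from h import *
s=ctrl.read_state(); R=Rn.from_euler('xyz',s['eef_rot']).as_matrix()
c=calibration('wrist'); print(c['fx']); W=np.array(c['world_to_cam']); print('cam in tool',R.T@(-W[:3,:3].T@W[:3,3]-s['eef_pos']),'axis',R.T@W[2,:3])
for uv in([182,288],[388,288],[160,288],[408,288],[182,320],[390,320]):
    for z in (.05,.06,.07,.08,.09,.1,.11):
        p=R.T@(ray('wrist',uv,z,c)[0]-s['eef_pos']); print(uv,z,p.round(4))
E
python3 -c "
import cv2
i=cv2.imread('pics/w4.png');cv2.imwrite('pics/w4c.png',cv2.resize(i[270:420,80:480],None,fx=2,fy=2)*2)"
```

```text
359.97135241208315
cam in tool [ 8.52439132e-02 -5.05878880e-05 -1.77865378e-01] axis [-3.28218091e-01 -8.58990766e-04  9.44601581e-01]
[182, 288] 0.05 [-0.019  -0.0574 -0.0021]
[182, 288] 0.06 [-0.013  -0.0541 -0.0121]
[182, 288] 0.07 [-0.0071 -0.0509 -0.0221]
[182, 288] 0.08 [-0.0012 -0.0476 -0.0321]
[182, 288] 0.09 [ 0.0048 -0.0443 -0.0421]
[182, 288] 0.1 [ 0.0107 -0.0411 -0.0521]
[182, 288] 0.11 [ 0.0166 -0.0378 -0.0621]
[388, 288] 0.05 [-0.0189  0.0572 -0.0021]
[388, 288] 0.06 [-0.013   0.0539 -0.0121]
[388, 288] 0.07 [-0.0071  0.0507 -0.0221]
[388, 288] 0.08 [-0.0011  0.0474 -0.0321]
[388, 288] 0.09 [ 0.0048  0.0442 -0.0421]
[388, 288] 0.1 [ 0.0107  0.0409 -0.0521]
[388, 288] 0.11 [ 0.0166  0.0377 -0.0621]
[160, 288] 0.05 [-0.019  -0.0696 -0.0021]
[160, 288] 0.06 [-0.013  -0.0657 -0.0121]
[160, 288] 0.07 [-0.0071 -0.0617 -0.0221]
[160, 288] 0.08 [-0.0012 -0.0578 -0.0321]
[160, 288] 0.09 [ 0.0048 -0.0538 -0.0421]
[160, 288] 0.1 [ 0.0107 -0.0498 -0.0521]
[160, 288] 0.11 [ 0.0166 -0.0459 -0.0621]
[408, 288] 0.05 [-0.0189  0.0683 -0.0021]
[408, 288] 0.06 [-0.013   0.0644 -0.0121]
[408, 288] 0.07 [-0.0071  0.0605 -0.0221]
[408, 288] 0.08 [-0.0011  0.0567 -0.0321]
[408, 288] 0.09 [ 0.0048  0.0528 -0.0421]
[408, 288] 0.1 [ 0.0107  0.0489 -0.0521]
[408, 288] 0.11 [ 0.0166  0.045  -0.0621]
[182, 320] 0.05 [-0.0399 -0.0594 -0.0021]
[182, 320] 0.06 [-0.0328 -0.056  -0.0121]
[182, 320] 0.07 [-0.0257 -0.0526 -0.0221]
[182, 320] 0.08 [-0.0186 -0.0492 -0.0321]
[182, 320] 0.09 [-0.0114 -0.0459 -0.0421]
[182, 320] 0.1 [-0.0043 -0.0425 -0.0521]
[182, 320] 0.11 [ 0.0028 -0.0391 -0.0621]
[390, 320] 0.05 [-0.0399  0.0603 -0.0021]
[390, 320] 0.06 [-0.0328  0.0569 -0.0121]
[390, 320] 0.07 [-0.0257  0.0535 -0.0221]
[390, 320] 0.08 [-0.0185  0.05   -0.0321]
[390, 320] 0.09 [-0.0114  0.0466 -0.0421]
[390, 320] 0.1 [-0.0043  0.0431 -0.0521]
[390, 320] 0.11 [ 0.0028  0.0397 -0.0621]
```

View pics/w4c.png

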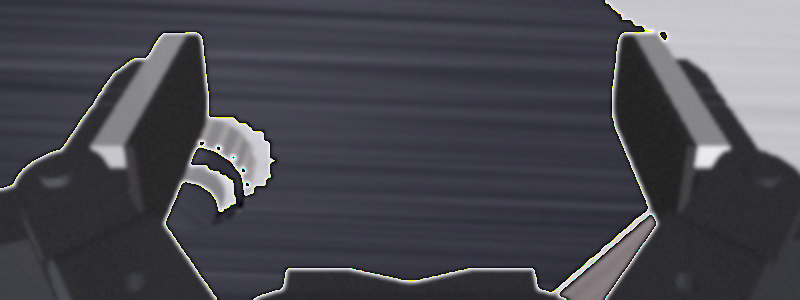

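The open tips appear about 30–45 mm behind the TCP in both views, rather than the stated 13. I'll raise the tool, shut the jaws and look at where the tips really are.

Call:
move_arm:
  increments:
    - {"jaw":0,"x":0,"y":0,"z":-0.03,"yaw":0}
    - {"jaw":1,"x":0,"y":0,"z":-0.052,"yaw":0}
    - {"jaw":1,"x":0,"y":0,"z":-0.052,"yaw":0}
    - {"jaw":1,"x":0,"y":0,"z":-0.052,"yaw":0}
    - {"jaw":1,"x":0,"y":0,"z":-0.052,"yaw":0}
    - {"jaw":1,"x":0,"y":0,"z":-0.052,"yaw":0}
    - {"jaw":1,"x":0,"y":0,"z":-0.052,"yaw":0}
    - {"jaw":1,"x":0,"y":0,"z":-0.052,"yaw":0}

```text
clock: 3.82
eef_pos: [0.494, 0.0483, 0.0987]
eef_rot: [-3.141, 0.002, 0.048]
ft_force: [-0.2, 0.6, 0.7]
gripper_width: 0.0005
```

Run:
```python
from h import *
s=ctrl.read_state(); R=Rn.from_euler('xyz',s['eef_rot']).as_matrix(); print(s['eef_pos'],s['gripper_width'])
w=camera('wrist')[:,:,::-1].copy(); sc=camera('scene')[:,:,::-1].copy()
for dz in (0,-.019,-.04):
    for dx in(-.011,.011):
        P=[s['eef_pos']+R@[dx,0,dz]]
        print(dz,dx,proj('wrist',P).round(),((proj('scene',P)-[220,130])*5).round())
cv2.imwrite('pics/w5.png',w);cv2.imwrite('pics/s5.png',sc[130:250,220:360].repeat(5,0).repeat(5,1))
```

```text
[0.49401309 0.04833705 0.09869482] 0.0004707861728777174
0 -0.011 [[285. 274.]] [[416. 243.]]
0 0.011 [[285. 237.]] [[405. 275.]]
-0.019 -0.011 [[285. 292.]] [[417. 219.]]
-0.019 0.011 [[285. 252.]] [[407. 251.]]
-0.04 -0.011 [[285. 316.]] [[419. 191.]]
-0.04 0.011 [[285. 273.]] [[408. 223.]]
```

View pics/w5.png

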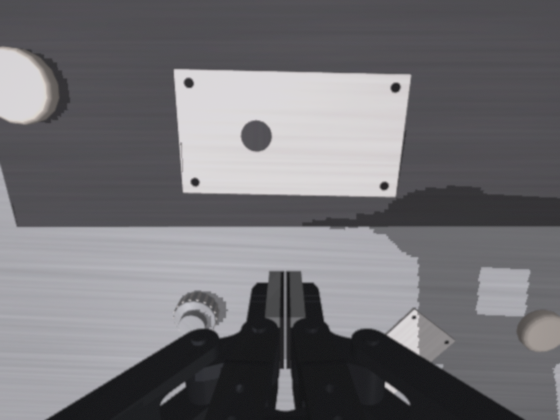

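View pics/s5.png

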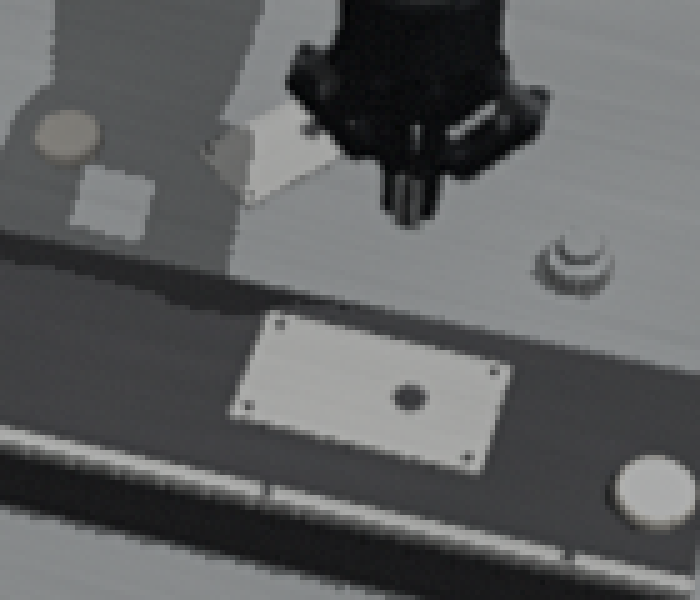

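Call:
move_arm:
  increments:
    - {"jaw":1,"x":0.03,"y":0.04,"z":-0.01,"yaw":0}
    - {"jaw":1,"x":0.06,"y":0.08,"z":-0.01,"yaw":0}
    - {"jaw":1,"x":0.07,"y":0.12,"z":0,"yaw":0}
    - {"jaw":1,"x":0.07,"y":0.135,"z":0.02,"yaw":0}
    - {"jaw":1,"x":0.07,"y":0.135,"z":0.032,"yaw":0}
    - {"jaw":1,"x":0.07,"y":0.135,"z":0.032,"yaw":0}
    - {"jaw":1,"x":0.07,"y":0.135,"z":0.032,"yaw":0}

```text
clock: 4.5
eef_pos: [0.57, -0.0828, 0.0665]
eef_rot: [-3.14, 0.003, 0.047]
ft_force: [-0.4, 0.2, 0.1]
gripper_width: -0.0
```

Call:
move_arm:
  increments:
    - {"jaw":1,"x":0,"y":0,"z":0.003,"yaw":0}
    - {"jaw":1,"x":0,"y":0,"z":0.006,"yaw":0}
    - {"jaw":1,"x":0,"y":0,"z":0.007,"yaw":0}
    - {"jaw":1,"x":0,"y":0,"z":0.007,"yaw":0}

```text
clock: 4.83
eef_pos: [0.5713, -0.0824, 0.0613]
eef_rot: [3.141, -0.001, 0.049]
ft_force: [-0.1, -0.3, -1.0]
gripper_width: 0.0001
```

Run:
```python
from h import *
shift([.571,-.084,.058],.0478)
cv2.imwrite('pics/w6.png',camera('wrist')[:,:,::-1]); cv2.imwrite('pics/s6.png',camera('scene')[130:250,180:320,::-1].repeat(5,0).repeat(5,1))
```

```text
at [ 0.5713 -0.0824  0.0613] [ 3.1415e+00 -6.0000e-04  4.9000e-02] t 4.8333 F [-0.09 -0.26 -1.04] shift [-0.0003  0.0016  0.0033] ('tool yaw turn', np.float64(0.0012320119298630597))
```

View pics/w6.png

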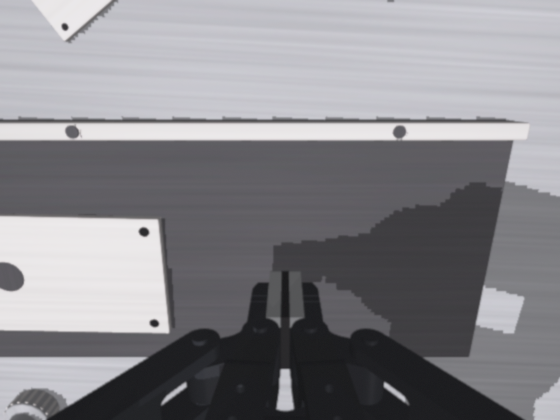

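View pics/s6.png

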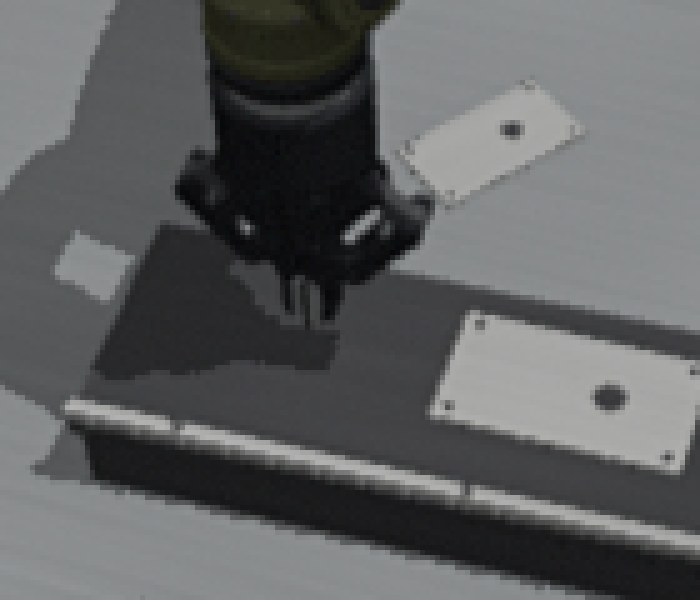

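Call:
move_arm:
  increments:
    - {"jaw":1,"x":0,"y":0,"z":0.002,"yaw":0}
    - {"jaw":1,"x":0,"y":0,"z":0.004,"yaw":0}
    - {"jaw":1,"x":0,"y":0,"z":0.004,"yaw":0}

```text
clock: 5.18
eef_pos: [0.5709, -0.0831, 0.0565]
eef_rot: [-3.141, 0.001, 0.048]
ft_force: [0.1, -0.1, -0.2]
gripper_width: -0.0001
```

Call:
move_arm:
  increments:
    - {"jaw":1,"x":0,"y":0,"z":0.001,"yaw":0}
    - {"jaw":1,"x":0,"y":0,"z":0.002,"yaw":0}
    - {"jaw":1,"x":0,"y":0,"z":0.002,"yaw":0}

```text
clock: 5.43
eef_pos: [0.571, -0.0832, 0.0546]
eef_rot: [-3.141, 0.0, 0.048]
ft_force: [0.2, 0.2, 0.2]
gripper_width: 0.0
```

Call:
move_arm:
  increments:
    - {"jaw":1,"x":0,"y":0,"z":0.004,"yaw":0}
    - {"jaw":1,"x":0,"y":0,"z":0.008,"yaw":0}
    - {"jaw":1,"x":0,"y":0,"z":0.012,"yaw":0}
    - {"jaw":1,"x":0,"y":0,"z":0.012,"yaw":0}

```text
clock: 5.77
eef_pos: [0.5703, -0.0829, 0.0415]
eef_rot: [-3.141, 0.002, 0.048]
ft_force: [0.3, 0.2, -0.3]
gripper_width: -0.0001
```

Run:
```python
from h import *
shift([.571,-.084,.058],.0478)
a=camera('wrist')[180:330,190:380,::-1].repeat(3,0).repeat(3,1); b=camera('scene')[150:250,180:290,::-1].repeat(5,0).repeat(5,1)
cv2.imwrite('pics/w7.png',a); cv2.imwrite('pics/s7.png',b)
```

```text
at [ 0.5703 -0.0829  0.0415] [-3.1409e+00  2.2000e-03  4.7800e-02] t 5.7667 F [ 0.33  0.22 -0.27] shift [ 0.0007  0.0011 -0.0165] ('tool yaw turn', np.float64(-1.0031632255484701e-05))
```

View pics/w7.png

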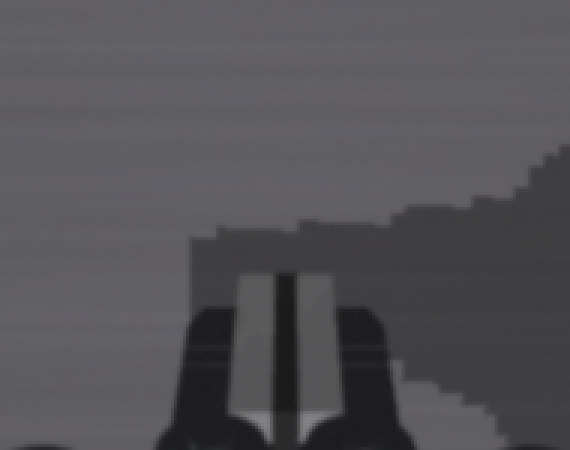

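View pics/s7.png

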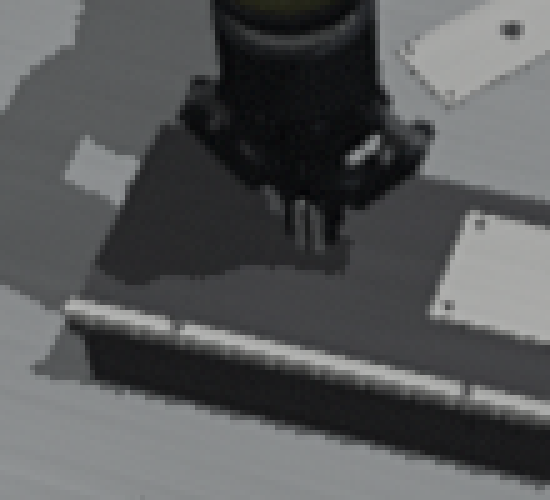

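Call:
move_arm:
  increments:
    - {"jaw":1,"x":0,"y":0,"z":0.003,"yaw":0}
    - {"jaw":1,"x":0,"y":0,"z":0.007,"yaw":0}
    - {"jaw":1,"x":0,"y":0,"z":0.007,"yaw":0}

```text
clock: 6.12
eef_pos: [0.5706, -0.083, 0.035]
eef_rot: [-3.141, 0.001, 0.048]
ft_force: [-0.1, -0.0, -0.2]
gripper_width: 0.0001
```

Call:
move_arm:
  increments:
    - {"jaw":1,"x":0,"y":0,"z":0.0015,"yaw":0}
    - {"jaw":1,"x":0,"y":0,"z":0.003,"yaw":0}
    - {"jaw":1,"x":0,"y":0,"z":0.003,"yaw":0}

```text
clock: 6.37
eef_pos: [0.571, -0.0831, 0.0326]
eef_rot: [-3.141, 0.0, 0.048]
ft_force: [-0.2, 0.1, 0.2]
gripper_width: -0.0
```

Call:
move_arm:
  increments:
    - {"jaw":1,"x":0,"y":0,"z":0.001,"yaw":0}
    - {"jaw":1,"x":0,"y":0,"z":0.002,"yaw":0}
    - {"jaw":1,"x":0,"y":0,"z":0.002,"yaw":0}

```text
clock: 6.62
eef_pos: [0.5711, -0.0832, 0.0308]
eef_rot: [-3.142, 0.0, 0.048]
ft_force: [0.5, -0.1, -0.5]
gripper_width: -0.0003
```

Run:
```python
from h import *
shift([.571,-.084,.058],.0478)
a=camera('wrist')[180:330,190:380,::-1].repeat(3,0).repeat(3,1)
cv2.imwrite('pics/w8.png',a)
```

```text
at [ 0.5711 -0.0832  0.0308] [-3.1415e+00  2.0000e-04  4.7900e-02] t 6.6167 F [ 0.45 -0.14 -0.46] shift [-0.0002  0.0008 -0.0272] ('tool yaw turn', np.float64(6.177027731275181e-05))
```

View pics/w8.png

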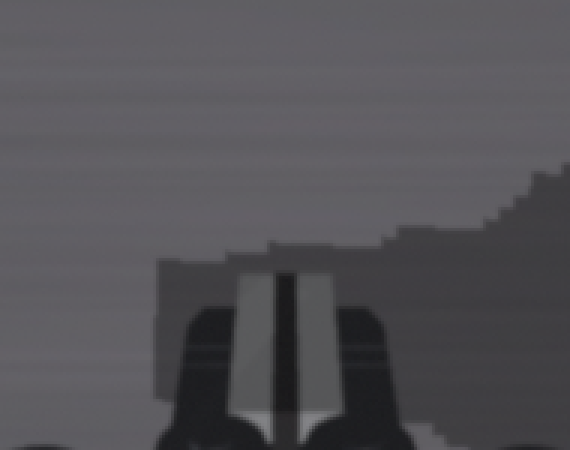

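Call:
move_arm:
  increments:
    - {"jaw":1,"x":0,"y":0,"z":0.0015,"yaw":0}
    - {"jaw":1,"x":0,"y":0,"z":0.003,"yaw":0}
    - {"jaw":1,"x":0,"y":0,"z":0.003,"yaw":0}

```text
clock: 6.92
eef_pos: [0.571, -0.0831, 0.0276]
eef_rot: [-3.141, 0.001, 0.048]
ft_force: [-0.9, 1.0, 0.5]
gripper_width: -0.0004
```

Call:
move_arm:
  increments:
    - {"jaw":1,"x":0,"y":0,"z":0.001,"yaw":0}
    - {"jaw":1,"x":0,"y":0,"z":0.002,"yaw":0}
    - {"jaw":1,"x":0,"y":0,"z":0.002,"yaw":0}

```text
clock: 7.17
eef_pos: [0.571, -0.0831, 0.0256]
eef_rot: [-3.141, 0.0, 0.048]
ft_force: [0.8, 0.0, 0.6]
gripper_width: -0.0
```

Call:
move_arm:
  increments:
    - {"jaw":1,"x":0,"y":0,"z":0.001,"yaw":0}
    - {"jaw":1,"x":0,"y":0,"z":0.0015,"yaw":0}
    - {"jaw":1,"x":0,"y":0,"z":0.0015,"yaw":0}

```text
clock: 7.42
eef_pos: [0.5713, -0.0832, 0.0252]
eef_rot: [3.142, 0.0, 0.048]
ft_force: [-3.1, 1.0, 5.4]
gripper_width: 0.0003
```

Call:
move_arm:
  increments:
    - {"jaw":1,"x":0,"y":0,"z":-0.035,"yaw":0}
    - {"jaw":0,"x":-0.025,"y":-0.02,"z":-0.04,"yaw":0}
    - {"jaw":0,"x":-0.055,"y":-0.05,"z":-0.04,"yaw":0}
    - {"jaw":0,"x":-0.07,"y":-0.085,"z":-0.04,"yaw":0}
    - {"jaw":0,"x":-0.07,"y":-0.12,"z":-0.04,"yaw":0}
    - {"jaw":0,"x":-0.07,"y":-0.1345,"z":-0.03,"yaw":0}
    - {"jaw":0,"x":-0.07,"y":-0.1345,"z":0,"yaw":0}
    - {"jaw":0,"x":-0.07,"y":-0.1345,"z":0,"yaw":0}

```text
clock: 8.08
eef_pos: [0.4908, 0.0489, 0.02]
eef_rot: [-3.141, 0.008, 0.05]
ft_force: [-1.8, -0.1, -1.9]
gripper_width: 0.0834
```

Call:
move_arm:
  increments:
    - {"jaw":0,"x":0,"y":0,"z":0.003,"yaw":0}
    - {"jaw":0,"x":0,"y":0,"z":0.005,"yaw":0}
    - {"jaw":0,"x":0,"y":0,"z":0.005,"yaw":0}
    - {"jaw":0,"x":0,"y":0,"z":0.005,"yaw":0}

```text
clock: 8.42
eef_pos: [0.4958, 0.0473, 0.0205]
eef_rot: [3.141, -0.002, 0.047]
ft_force: [0.1, -0.4, -0.2]
gripper_width: 0.0856
```

Run:
```python
from h import *
shift([.4943,.048,.0145],.0478)
s=ctrl.read_state(); R=Rn.from_euler('xyz',s['eef_rot']).as_matrix()
for dx in(-.011,.011): print(proj('wrist',[s['eef_pos']+R@[dx,dy,-.048] for dy in(-.0427,.0427)]).round())
cv2.imwrite('pics/w9.png',camera('wrist')[:,:,::-1])
```

```text
at [0.4958 0.0473 0.0205] [ 3.1415e+00 -1.7000e-03  4.6800e-02] t 8.4167 F [ 0.05 -0.4  -0.25] shift [-0.0015 -0.0008  0.006 ] ('tool yaw turn', np.float64(-0.001035234406196954))
[[186. 327.]
 [385. 328.]]
[[181. 282.]
 [390. 282.]]
```

View pics/w9.png

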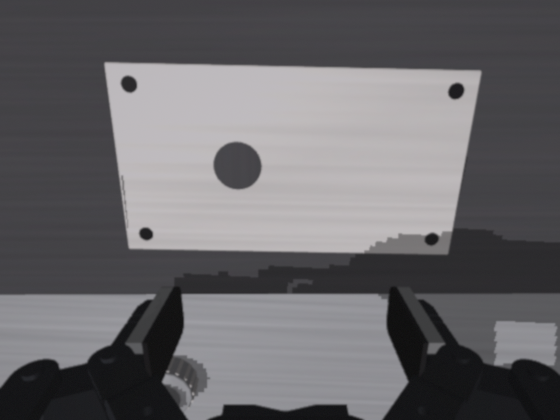

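Call:
move_arm:
  increments:
    - {"jaw":0,"x":0.003,"y":-0.001,"z":0,"yaw":0}
    - {"jaw":0,"x":0.004,"y":-0.001,"z":0.003,"yaw":0}
    - {"jaw":0,"x":0.004,"y":-0.001,"z":0.006,"yaw":0}
    - {"jaw":0,"x":0.004,"y":-0.001,"z":0.006,"yaw":0}

```text
clock: 8.8
eef_pos: [0.4984, 0.049, 0.0127]
eef_rot: [-3.142, 0.001, 0.048]
ft_force: [-0.8, 0.5, 0.4]
gripper_width: 0.0855
```

Call:
move_arm:
  increments:
    - {"jaw":0,"x":0,"y":0,"z":0.001,"yaw":0}
    - {"jaw":0,"x":0,"y":0,"z":0.002,"yaw":0}
    - {"jaw":0,"x":0,"y":0,"z":0.002,"yaw":0}

```text
clock: 9.05
eef_pos: [0.4987, 0.049, 0.0119]
eef_rot: [3.142, 0.001, 0.048]
ft_force: [-2.7, 0.5, 4.1]
gripper_width: 0.0855
```

Call:
move_arm:
  increments:
    - {"jaw":0,"x":0,"y":0,"z":-0.003,"yaw":0}
    - {"jaw":0,"x":0.003,"y":0,"z":-0.003,"yaw":0}
    - {"jaw":0,"x":0.006,"y":0,"z":-0.003,"yaw":0}
    - {"jaw":0,"x":0.009,"y":0,"z":-0.003,"yaw":0}
    - {"jaw":0,"x":0.012,"y":0,"z":-0.003,"yaw":0}
    - {"jaw":0,"x":0.015,"y":0,"z":-0.003,"yaw":0}
    - {"jaw":0,"x":0.018,"y":0,"z":-0.003,"yaw":0}
    - {"jaw":0,"x":0.021,"y":0,"z":-0.003,"yaw":0}

```text
clock: 9.72
eef_pos: [0.52, 0.05, 0.0143]
eef_rot: [3.142, 0.0, 0.048]
ft_force: [-0.7, -0.6, 0.7]
gripper_width: 0.0856
```

Run:
```python
from h import *
shift([.4943,.048,.0145],.0478)
cv2.imwrite('pics/w10.png',camera('wrist')[:,:,::-1])
```

```text
at [0.52   0.05   0.0143] [3.1416e+00 4.0000e-04 4.7800e-02] t 9.7167 F [-0.73 -0.56  0.65] shift [-0.0258  0.0008 -0.0002] ('tool yaw turn', np.float64(-2.590423108344425e-05))
```

View pics/w10.png

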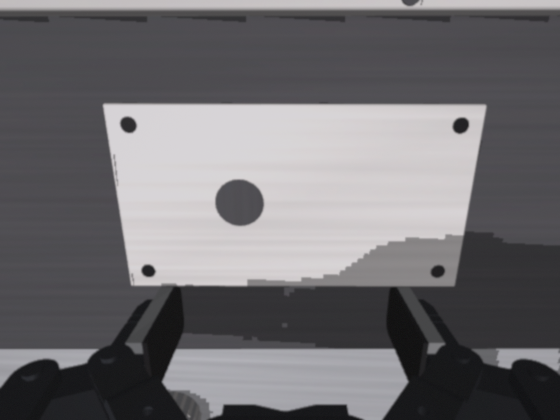

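Call:
move_arm:
  increments:
    - {"jaw":0,"x":0.003,"y":0,"z":0,"yaw":0}
    - {"jaw":0,"x":0.006,"y":0,"z":0,"yaw":0}
    - {"jaw":0,"x":0.009,"y":0,"z":0,"yaw":0}
    - {"jaw":0,"x":0.012,"y":0,"z":0,"yaw":0}
    - {"jaw":0,"x":0.015,"y":0,"z":0,"yaw":0}
    - {"jaw":0,"x":0.018,"y":0,"z":0,"yaw":0}
    - {"jaw":0,"x":0.02,"y":0,"z":0,"yaw":0}
    - {"jaw":0,"x":0.021,"y":0,"z":0,"yaw":0}

```text
clock: 10.43
eef_pos: [0.5411, 0.051, 0.0144]
eef_rot: [3.142, -0.0, 0.048]
ft_force: [-1.7, -0.6, 0.7]
gripper_width: 0.0851
```

Call:
move_arm:
  increments:
    - {"jaw":0,"x":0.001,"y":0,"z":0,"yaw":0}
    - {"jaw":0,"x":0.002,"y":0,"z":0,"yaw":0}
    - {"jaw":0,"x":0.003,"y":0,"z":0,"yaw":0}
    - {"jaw":0,"x":0.003,"y":0,"z":0,"yaw":0}

```text
clock: 10.77
eef_pos: [0.544, 0.0512, 0.0144]
eef_rot: [-3.142, -0.0, 0.048]
ft_force: [-1.3, -0.5, 1.4]
gripper_width: 0.0853
```

Run:
```python
from h import *
shift([.4943,.048,.0145],.0478)
cv2.imwrite('pics/w11.png',camera('wrist')[:,:,::-1])
```

```text
at [0.544  0.0512 0.0144] [-3.1416e+00 -4.0000e-04  4.7800e-02] t 10.7667 F [-1.34 -0.53  1.42] shift [-0.0498  0.0008 -0.0001] ('tool yaw turn', np.float64(-1.3571758964922576e-06))
```

View pics/w11.png

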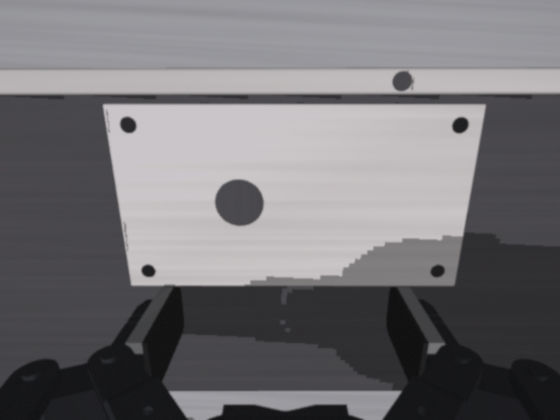

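```bash
cat > m.py <<'E'
from h import *
def meas():
    s=ctrl.read_state(); c=calibration('wrist'); im=camera('wrist')[:,:,::-1].copy()
    R=Rn.from_euler('xyz',s['eef_rot']).as_matrix()
    return s,c,im,R
E
python3 - <<'E'
from h import *
s=ctrl.read_state();c=calibration('wrist');R=Rn.from_euler('xyz',s['eef_rot']).as_matrix()
g=cv2.imread('pics/w11.png',0).astype(float)
for u in(130,180,250,330,400,450,470):
    col=g[85:112,u]
    if u==400: continue
    k=col[:18].min(); i=np.where(col<110)[0]
    a=ray('wrist',[u,85+i.min()-.5],.07,c)[0]; b=ray('wrist',[u,85+i.max()+.5],.065,c)[0]
    print(u,85+i.min(),85+i.max(),'gap mm',(R.T@(a-b)*1000).round(2)[0])
E
```

```text
130 94 103 gap mm 3.25
180 94 103 gap mm 3.25
250 94 103 gap mm 3.25
330 94 103 gap mm 3.25
450 94 103 gap mm 3.25
470 94 103 gap mm 3.25
```

Call:
move_arm:
  increments:
    - {"jaw":0,"x":0.001,"y":0,"z":0,"yaw":0}
    - {"jaw":0,"x":0.002,"y":0,"z":0,"yaw":0}
    - {"jaw":0,"x":0.003,"y":0,"z":0,"yaw":0}
    - {"jaw":0,"x":0.0035,"y":0,"z":0,"yaw":0}
    - {"jaw":0,"x":0.0035,"y":0,"z":0,"yaw":0}

```text
clock: 11.23
eef_pos: [0.547, 0.0513, 0.0143]
eef_rot: [3.142, 0.001, 0.048]
ft_force: [-3.7, -0.1, 2.6]
gripper_width: 0.0852
```

Call:
move_arm:
  increments:
    - {"jaw":0,"x":0.001,"y":0,"z":0,"yaw":0}
    - {"jaw":0,"x":0.001,"y":0,"z":0,"yaw":0}

```text
clock: 11.4
eef_pos: [0.5471, 0.0513, 0.0143]
eef_rot: [3.141, 0.003, 0.048]
ft_force: [-6.0, -0.2, 5.1]
gripper_width: 0.0852
```

Call:
move_arm:
  increments:
    - {"jaw":0,"x":-0.004,"y":0,"z":0,"yaw":0}
    - {"jaw":0,"x":-0.012,"y":0,"z":0,"yaw":0}
    - {"jaw":0,"x":-0.02,"y":0,"z":-0.01,"yaw":0}
    - {"jaw":1,"x":-0.02,"y":0,"z":-0.04,"yaw":0}
    - {"jaw":1,"x":-0.02,"y":0,"z":-0.065,"yaw":0}
    - {"jaw":1,"x":-0.02,"y":0,"z":-0.065,"yaw":0}
    - {"jaw":1,"x":-0.02,"y":0,"z":-0.065,"yaw":0}

```text
clock: 11.98
eef_pos: [0.5298, 0.0505, 0.0816]
eef_rot: [3.141, -0.005, 0.048]
ft_force: [0.3, -0.6, -0.3]
gripper_width: 0.0385
```

Run:
```python
from h import *
s=ctrl.read_state();c=calibration('wrist');R=Rn.from_euler('xyz',s['eef_rot']).as_matrix();im=camera('wrist')[:,:,::-1].copy()
print(s['eef_pos'],s['eef_rot'],s['qd'].round(3).max());cv2.imwrite('pics/w12.png',im)
t=camera('top')[:,:,::-1].copy();cv2.imwrite('pics/t12.png',t[150:260,180:360].repeat(4,0).repeat(4,1)); cv2.imwrite('pics/tfull12.png',t)
```

```text
[0.52980425 0.05046104 0.08159747] [ 3.14139541 -0.00528633  0.04785055] 0.045
```

View pics/w12.png

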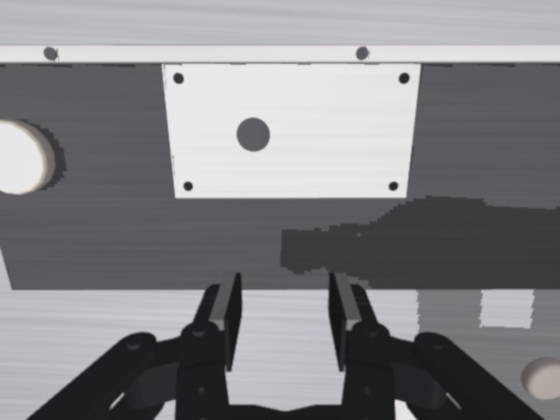

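The wrist view shows the far edge meeting the rail's shadow line at row 64 along its whole length, from column 163 to 421. It is flush. Next, the tail end and pad positions.

Run:
```python
from h import *
s=ctrl.read_state();c=calibration('wrist');R=Rn.from_euler('xyz',s['eef_rot']).as_matrix()
L=np.array([.567,.0157]);y=.0478;ex=np.array([np.cos(y),np.sin(y)]);ey=np.array([-np.sin(y),np.cos(y)])
for n,uv,z in(('tail far',(163,64),.065),('tail near',(176,197),.065),('lead far',(421,64),.065),('lead near',(408,197),.065),('pad edge',(53,160),.072),('ledge near',(280,290),.06),('ledge end',(10,285),.06)):
    p=ray('wrist',uv,z,c)[0][:2]; print(n,p.round(4),'ledge',((p-L)@ex).round(4),((p-L)@ey).round(4))
print('tool ledge',(s['eef_pos'][:2]-L)@ex,(s['eef_pos'][:2]-L)@ey)
```

```text
tail far [0.6218 0.1151] ledge 0.0595 0.0967
tail near [0.5538 0.1122] ledge -0.0086 0.097
lead far [ 0.6278 -0.0115] ledge 0.0594 -0.0301
lead near [ 0.5599 -0.0161] ledge -0.0086 -0.0314
pad edge [0.5728 0.1724] ledge 0.0133 0.1563
ledge near [0.4948 0.0521] ledge -0.0704 0.0398
ledge end [0.4903 0.2196] ledge -0.0669 0.2073
tool ledge -0.03769123194625827 0.03658779878225321
```

Call:
move_arm:
  increments:
    - {"jaw":1,"x":0.02,"y":-0.03,"z":0,"yaw":0}
    - {"jaw":1,"x":0.042,"y":-0.06,"z":0,"yaw":0}
    - {"jaw":1,"x":0.064,"y":-0.09,"z":0,"yaw":0}
    - {"jaw":1,"x":0.064,"y":-0.09,"z":0,"yaw":0}
    - {"jaw":1,"x":0.064,"y":-0.09,"z":0.005,"yaw":0}
    - {"jaw":1,"x":0.064,"y":-0.09,"z":0.02,"yaw":0}
    - {"jaw":1,"x":0.064,"y":-0.09,"z":0.03,"yaw":0}
    - {"jaw":1,"x":0.064,"y":-0.09,"z":0.03,"yaw":0}

```text
clock: 12.75
eef_pos: [0.5843, 0.1422, 0.0449]
eef_rot: [3.141, 0.008, 0.047]
ft_force: [-0.9, -0.2, -0.2]
gripper_width: 0.0002
```

Run:
```python
from h import *
s=ctrl.read_state();c=calibration('wrist')
L=np.array([.567,.0157]);y=.0478;ex=np.array([np.cos(y),np.sin(y)]);ey=np.array([-np.sin(y),np.cos(y)])
print('tool ledge',(s['eef_pos'][:2]-L)@ex,(s['eef_pos'][:2]-L)@ey,s['eef_pos'],s['gripper_width'])
cv2.imwrite('pics/w13.png',camera('wrist')[:,:,::-1])
```

```text
tool ledge 0.02328924388396869 0.12550373976265197 [0.58426585 0.14217319 0.04490184] 0.00020345711220676557
```

View pics/w13.png

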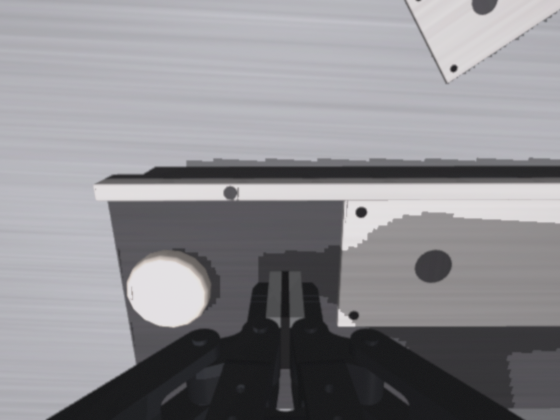

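Call:
move_arm:
  increments:
    - {"jaw":1,"x":0.002,"y":0,"z":0.008,"yaw":0}
    - {"jaw":1,"x":0.002,"y":0,"z":0.014,"yaw":0}
    - {"jaw":1,"x":0.002,"y":0,"z":0.014,"yaw":0}
    - {"jaw":1,"x":0.002,"y":0,"z":0.014,"yaw":0}

```text
clock: 13.13
eef_pos: [0.5897, 0.1433, 0.0351]
eef_rot: [3.142, 0.001, 0.048]
ft_force: [0.4, 0.8, -0.1]
gripper_width: 0.0003
```

Run:
```python
from h import *
L=np.array([.567,.0157]);y=.0478;ex=np.array([np.cos(y),np.sin(y)]);ey=np.array([-np.sin(y),np.cos(y)])
s=ctrl.read_state();print('tool ledge',(s['eef_pos'][:2]-L)@ex,(s['eef_pos'][:2]-L)@ey,s['eef_pos'])
```

```text
tool ledge 0.02873101957437381 0.12633815025425346 [0.58966154 0.14326667 0.03507711]
```

Call:
move_arm:
  increments:
    - {"jaw":1,"x":-0.002,"y":0,"z":0.005,"yaw":0}
    - {"jaw":1,"x":-0.002,"y":0,"z":0.0075,"yaw":0}
    - {"jaw":1,"x":-0.002,"y":0,"z":0.0075,"yaw":0}
    - {"jaw":1,"x":-0.002,"y":0.004,"z":0.0075,"yaw":0}
    - {"jaw":1,"x":-0.002,"y":0.008,"z":0.0075,"yaw":0}
    - {"jaw":1,"x":-0.002,"y":0.012,"z":0.0075,"yaw":0}
    - {"jaw":1,"x":-0.002,"y":0.015,"z":0.0075,"yaw":0}
    - {"jaw":1,"x":-0.002,"y":0.018,"z":0.0075,"yaw":0}

```text
clock: 13.8
eef_pos: [0.5889, 0.1249, 0.0281]
eef_rot: [3.142, -0.0, 0.047]
ft_force: [-0.6, 0.7, 1.0]
gripper_width: 0.0002
```

Call:
move_arm:
  increments:
    - {"jaw":1,"x":0,"y":0.003,"z":0,"yaw":0}
    - {"jaw":1,"x":0,"y":0.006,"z":0,"yaw":0}
    - {"jaw":1,"x":0,"y":0.009,"z":0,"yaw":0}
    - {"jaw":1,"x":0,"y":0.012,"z":0,"yaw":0}
    - {"jaw":1,"x":0,"y":0.015,"z":0,"yaw":0}
    - {"jaw":1,"x":0,"y":0.018,"z":0,"yaw":0}
    - {"jaw":1,"x":0,"y":0.021,"z":0,"yaw":0}

```text
clock: 14.38
eef_pos: [0.5899, 0.1042, 0.0281]
eef_rot: [-3.141, -0.0, 0.048]
ft_force: [0.3, 1.4, 1.2]
gripper_width: 0.0002
```

Run:
```python
from h import *
L=np.array([.567,.0157]);y=.0478;ex=np.array([np.cos(y),np.sin(y)]);ey=np.array([-np.sin(y),np.cos(y)])
s=ctrl.read_state();print('tool ledge',(s['eef_pos'][:2]-L)@ex,(s['eef_pos'][:2]-L)@ey,s['eef_pos'])
cv2.imwrite('pics/w14.png',camera('wrist')[:,:,::-1])
```

```text
tool ledge 0.027071627563005688 0.08734780814282408 [0.58986707 0.10424157 0.02805268]
```

View pics/w14.png

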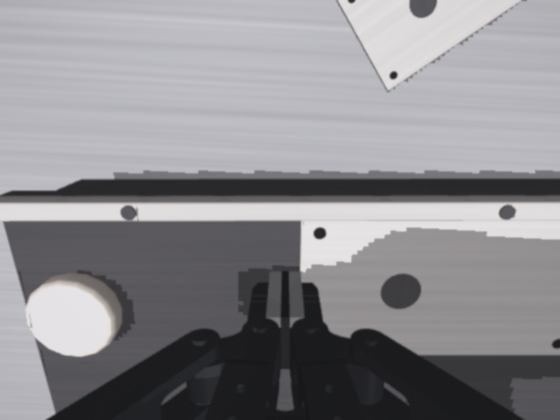

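Call:
move_arm:
  increments:
    - {"jaw":1,"x":0,"y":0.005,"z":0,"yaw":0}
    - {"jaw":1,"x":0,"y":0.01,"z":0,"yaw":0}
    - {"jaw":1,"x":0,"y":0.015,"z":0,"yaw":0}
    - {"jaw":1,"x":0,"y":0.02,"z":0,"yaw":0}
    - {"jaw":1,"x":0,"y":0.025,"z":0,"yaw":0}
    - {"jaw":1,"x":0,"y":0.03,"z":0,"yaw":0}
    - {"jaw":1,"x":0,"y":0.035,"z":0,"yaw":0}
    - {"jaw":1,"x":0,"y":0.04,"z":0,"yaw":0}

```text
clock: 15.1
eef_pos: [0.5917, 0.064, 0.028]
eef_rot: [-3.142, -0.0, 0.048]
ft_force: [0.0, 1.7, 0.5]
gripper_width: -0.0004
```

Call:
move_arm:
  increments:
    - {"jaw":1,"x":0,"y":0.005,"z":0,"yaw":0}
    - {"jaw":1,"x":0,"y":0.01,"z":0,"yaw":0}
    - {"jaw":1,"x":0,"y":0.015,"z":0,"yaw":0}
    - {"jaw":1,"x":0,"y":0.02,"z":0,"yaw":0}
    - {"jaw":1,"x":0,"y":0.025,"z":0,"yaw":0}
    - {"jaw":1,"x":0,"y":0.03,"z":0,"yaw":0}
    - {"jaw":1,"x":0,"y":0.035,"z":0,"yaw":0}
    - {"jaw":1,"x":0,"y":0.04,"z":0,"yaw":0}

```text
clock: 15.77
eef_pos: [0.5937, 0.024, 0.028]
eef_rot: [-3.142, -0.0, 0.048]
ft_force: [0.5, 1.7, 1.6]
gripper_width: 0.0003
```

Run:
```python
from h import *
L=np.array([.567,.0157]);y=.0478;ex=np.array([np.cos(y),np.sin(y)]);ey=np.array([-np.sin(y),np.cos(y)])
s=ctrl.read_state();print('tool ledge',(s['eef_pos'][:2]-L)@ex,(s['eef_pos'][:2]-L)@ey,s['eef_pos'])
cv2.imwrite('pics/w15.png',camera('wrist')[:,:,::-1])
```

```text
tool ledge 0.027027156321364994 0.007065412302133686 [0.59365869 0.02404875 0.02799552]
```

View pics/w15.png

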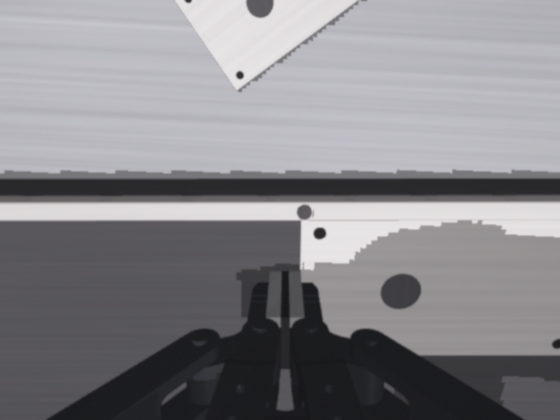

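Call:
move_arm:
  increments:
    - {"jaw":1,"x":0,"y":0.005,"z":0,"yaw":0}
    - {"jaw":1,"x":0,"y":0.01,"z":0,"yaw":0}
    - {"jaw":1,"x":0,"y":0.015,"z":0,"yaw":0}
    - {"jaw":1,"x":0,"y":0.02,"z":0,"yaw":0}
    - {"jaw":1,"x":0,"y":0.025,"z":0,"yaw":0}
    - {"jaw":1,"x":0,"y":0.03,"z":0,"yaw":0}
    - {"jaw":1,"x":0,"y":0.035,"z":0,"yaw":0}
    - {"jaw":1,"x":0,"y":0.04,"z":0,"yaw":0}

```text
clock: 16.48
eef_pos: [0.5954, -0.016, 0.0278]
eef_rot: [3.142, 0.0, 0.048]
ft_force: [0.7, 1.1, -0.0]
gripper_width: -0.0002
```

Call:
move_arm:
  increments:
    - {"jaw":1,"x":0,"y":0.005,"z":0,"yaw":0}
    - {"jaw":1,"x":0,"y":0.01,"z":0,"yaw":0}
    - {"jaw":1,"x":0,"y":0.015,"z":0,"yaw":0}
    - {"jaw":1,"x":0,"y":0.02,"z":0,"yaw":0}
    - {"jaw":1,"x":0,"y":0.025,"z":0,"yaw":0}
    - {"jaw":1,"x":0,"y":0.03,"z":0,"yaw":0}
    - {"jaw":1,"x":0,"y":0.035,"z":0,"yaw":0}
    - {"jaw":1,"x":0,"y":0.04,"z":0,"yaw":0}

```text
clock: 17.15
eef_pos: [0.5974, -0.0559, 0.0278]
eef_rot: [-3.142, 0.0, 0.048]
ft_force: [0.1, 1.0, -0.7]
gripper_width: -0.0001
```

Run:
```python
from h import *
L=np.array([.567,.0157]);y=.0478;ex=np.array([np.cos(y),np.sin(y)]);ey=np.array([-np.sin(y),np.cos(y)])
s=ctrl.read_state();print('tool ledge',(s['eef_pos'][:2]-L)@ex,(s['eef_pos'][:2]-L)@ey,s['eef_pos'])
cv2.imwrite('pics/w16.png',camera('wrist')[:,:,::-1])
t=camera('top')[:,:,::-1];cv2.imwrite('pics/t16f.png',t);cv2.imwrite('pics/t16.png',t[150:250,240:380].repeat(5,0).repeat(5,1))
t=camera('scene')[:,:,::-1];cv2.imwrite('pics/s16f.png',t);cv2.imwrite('pics/s16.png',t[150:270,170:310].repeat(5,0).repeat(5,1))
```

```text
tool ledge 0.026915952191218596 -0.07296841962540279 [ 0.59737177 -0.05589898  0.0278458 ]
```

View pics/w16.png

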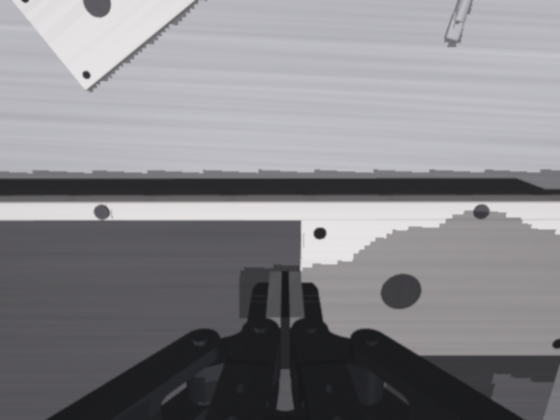

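View pics/t16.png

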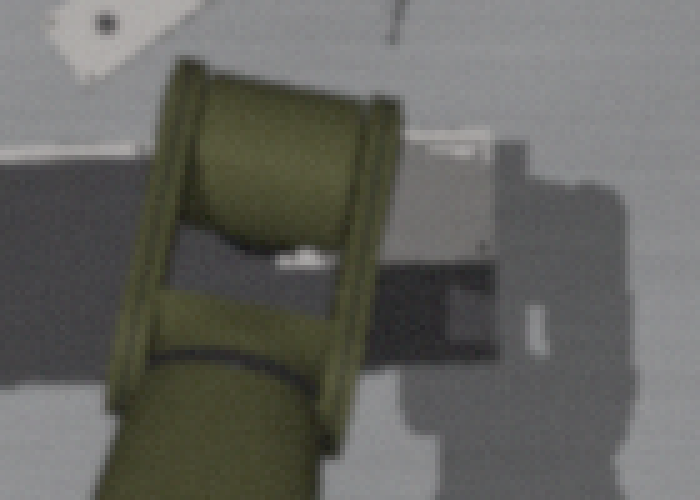

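View pics/s16.png

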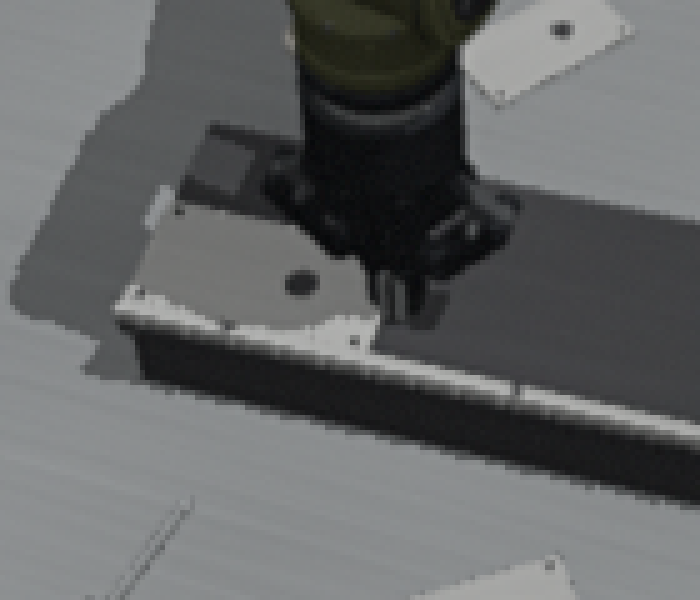

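Call:
move_arm:
  increments:
    - {"jaw":1,"x":0,"y":0.005,"z":0,"yaw":0}
    - {"jaw":1,"x":0,"y":0.01,"z":0,"yaw":0}
    - {"jaw":1,"x":0,"y":0.015,"z":0,"yaw":0}
    - {"jaw":1,"x":0,"y":0.02,"z":0,"yaw":0}
    - {"jaw":1,"x":0,"y":0.025,"z":0,"yaw":0}
    - {"jaw":1,"x":0,"y":0.029,"z":0,"yaw":0}
    - {"jaw":1,"x":0,"y":0.032,"z":0,"yaw":0}
    - {"jaw":1,"x":0,"y":0.034,"z":0,"yaw":0}

```text
clock: 17.97
eef_pos: [0.5991, -0.0898, 0.0279]
eef_rot: [-3.142, 0.0, 0.047]
ft_force: [0.1, 0.9, -0.2]
gripper_width: -0.0002
```

Call:
move_arm:
  increments:
    - {"jaw":1,"x":0,"y":0.002,"z":0,"yaw":0}
    - {"jaw":1,"x":0,"y":0.004,"z":0,"yaw":0}
    - {"jaw":1,"x":0,"y":0.005,"z":0,"yaw":0}
    - {"jaw":1,"x":0,"y":0.005,"z":0,"yaw":0}

```text
clock: 18.3
eef_pos: [0.5993, -0.0946, 0.0279]
eef_rot: [3.141, 0.0, 0.048]
ft_force: [-0.5, 0.1, 0.0]
gripper_width: -0.0001
```

Run:
```python
from h import *
L=np.array([.567,.0157]);y=.0478;ex=np.array([np.cos(y),np.sin(y)]);ey=np.array([-np.sin(y),np.cos(y)])
s=ctrl.read_state();print('tool ledge',(s['eef_pos'][:2]-L)@ex,(s['eef_pos'][:2]-L)@ey,s['eef_pos'])
cv2.imwrite('pics/w17.png',camera('wrist')[:,:,::-1])
```

```text
tool ledge 0.026963239655434814 -0.11168791421486499 [ 0.59926909 -0.09457199  0.02790954]
```

View pics/w17.png

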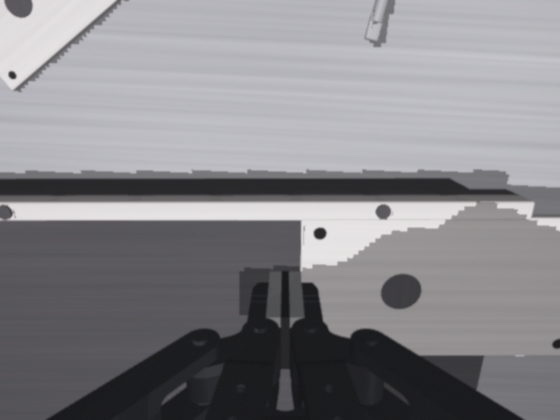

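```bash
python3 - <<'E'
from h import *
c=calibration('wrist')
y=.0478;ey=np.array([-np.sin(y),np.cos(y)])
q={}
for n,uv,z in(('tail far',(301.5,221),.065),('rail end',(531.5,219),.07),('rail end far',(534.5,203),.07),('ledge end a',(483,357),.06),('ledge end b',(470,412),.06)):
    q[n]=ray('wrist',uv,z,c)[0][:2]@ey; print(n,q[n].round(4),'tail to end',(q['tail far']-q[n]).round(4))
E
python3 -c "
import cv2
i=cv2.imread('pics/w17.png');cv2.imwrite('pics/w17c.png',cv2.resize(i[180:420,280:560],None,fx=2.5,fy=2.5))"
```

```text
tail far -0.1298 tail to end 0.0
rail end -0.2218 tail to end 0.0919
rail end far -0.2214 tail to end 0.0916
ledge end a -0.2213 tail to end 0.0915
ledge end b -0.2209 tail to end 0.0911
```

View pics/w17c.png

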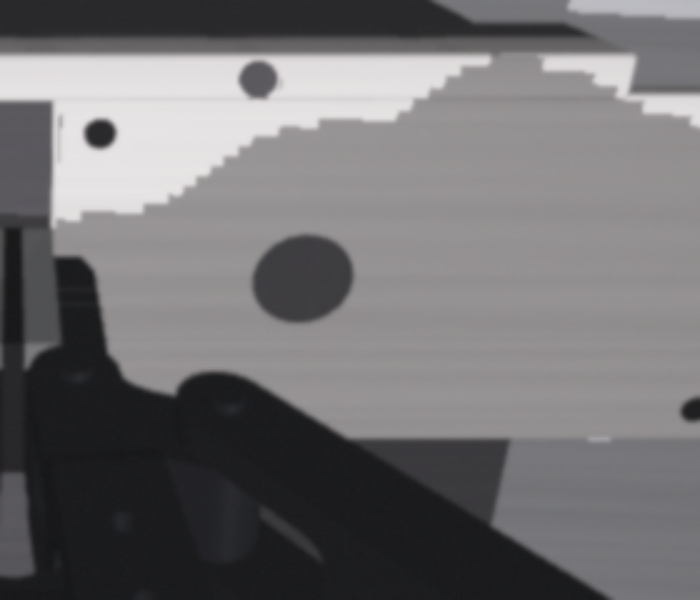

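Tail to free end measures 91.5 mm, so the overhang is about 38.5 mm. I'll push 4.5 mm more, then back off and rise.

Call:
move_arm:
  increments:
    - {"jaw":1,"x":0,"y":0.002,"z":0,"yaw":0}
    - {"jaw":1,"x":0,"y":0.004,"z":0,"yaw":0}
    - {"jaw":1,"x":0,"y":0.0048,"z":0,"yaw":0}
    - {"jaw":1,"x":0,"y":0.0048,"z":0,"yaw":0}
    - {"jaw":1,"x":0,"y":0.0048,"z":0,"yaw":0}

```text
clock: 18.77
eef_pos: [0.5995, -0.0993, 0.0279]
eef_rot: [3.141, -0.0, 0.048]
ft_force: [-0.1, 0.5, 0.9]
gripper_width: -0.0002
```

Call:
move_arm:
  increments:
    - {"jaw":1,"x":0,"y":-0.005,"z":0,"yaw":0}
    - {"jaw":1,"x":0,"y":-0.015,"z":0,"yaw":0}
    - {"jaw":1,"x":0,"y":-0.02,"z":-0.01,"yaw":0}
    - {"jaw":1,"x":0,"y":-0.02,"z":-0.035,"yaw":0}
    - {"jaw":1,"x":0,"y":-0.02,"z":-0.06,"yaw":0}
    - {"jaw":1,"x":-0.03,"y":-0.02,"z":-0.08,"yaw":0}
    - {"jaw":1,"x":-0.06,"y":0.01,"z":-0.08,"yaw":0}
    - {"jaw":1,"x":-0.08,"y":0.04,"z":-0.08,"yaw":0}

```text
clock: 19.43
eef_pos: [0.5215, -0.1421, 0.1107]
eef_rot: [3.14, -0.003, 0.052]
ft_force: [1.3, -0.5, -0.4]
gripper_width: 0.0002
```

Call:
move_arm:
  increments:
    - {"jaw":1,"x":0,"y":0.02,"z":0,"yaw":0}
    - {"jaw":1,"x":0,"y":0.02,"z":0,"yaw":0}
    - {"jaw":1,"x":0,"y":0.02,"z":0,"yaw":0}
    - {"jaw":1,"x":0,"y":0.02,"z":0,"yaw":0}

```text
clock: 19.77
eef_pos: [0.5228, -0.1621, 0.1084]
eef_rot: [-3.141, -0.0, 0.048]
ft_force: [0.2, -0.1, -0.3]
gripper_width: 0.0003
```

Run:
```python
from h import *
s=ctrl.read_state();print(s['eef_pos'],s['eef_rot'])
cv2.imwrite('pics/w18.png',camera('wrist')[:,:,::-1])
t=camera('scene')[:,:,::-1];cv2.imwrite('pics/s18.png',t);cv2.imwrite('pics/s18c.png',t[150:270,150:310].repeat(5,0).repeat(5,1))
```

```text
[ 0.5227945  -0.16208542  0.1083917 ] [-3.14130497e+00 -4.92178104e-04  4.82210074e-02]
```

View pics/w18.png

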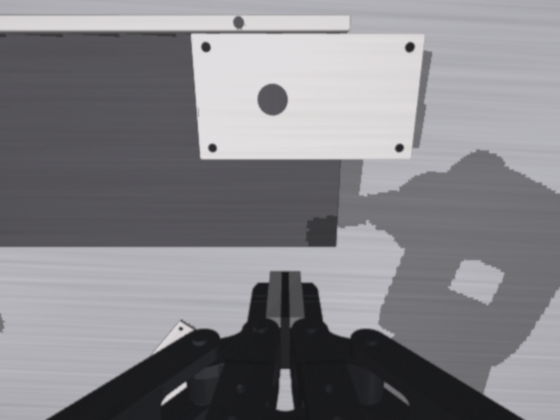

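View pics/s18.png

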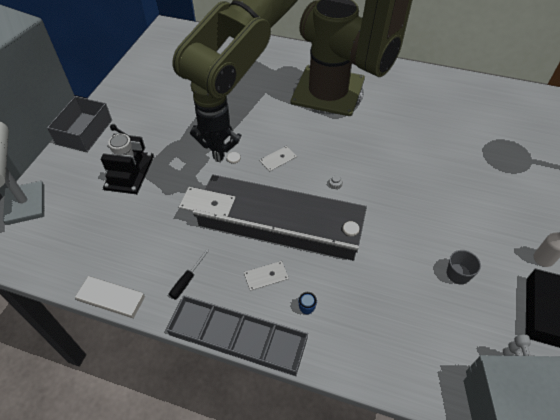

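Run:
```python
from h import *
s=ctrl.read_state();c=calibration('wrist');R=Rn.from_euler('xyz',s['eef_rot']).as_matrix()
im=cv2.imread('pics/w18.png');g=cv2.cvtColor(im,cv2.COLOR_BGR2GRAY)
cv2.imwrite('pics/w18c.png',cv2.resize(im[5:175,170:440],None,fx=2.9,fy=2.9))
for u in(200,220,260,300,330,345): print(u,g[26:40,u])
T=lambda uv,z:(R.T@(ray('wrist',uv,z,c)[0]-s['eef_pos'])*1000).round(1)[:2]
for r,z in((31,.07),(31.5,.07),(33.5,.065),(34,.065)): print(r,T((200,r),z),T((340,r),z))
for n,uv,z in(('tf',(191.5,34),.065),('lf',(424,35),.065),('ln',(411,159),.065),('tn',(201,159),.065),('ledge end',(341,160),.06),('ledge corner',(336.5,246),.06),('rail end',(349.5,31),.07)): print(n,T(uv,z))
```

```text
200 [220 219 217 201 165 122 110 155 204 219 222 222 222 222]
220 [219 219 217 199 164 121 106 148 200 219 222 222 222 222]
260 [219 218 216 199 162 120 109 154 203 220 222 222 222 222]
300 [218 218 215 195 159 117 108 152 202 219 222 222 222 222]
330 [217 216 213 194 156 115  97 132 192 218 221 221 222 222]
345 [217 216 213 191 153 112 105 151 200 217 220 220 221 222]
31 [115.2 -45.9] [115.1  29.6]
31.5 [114.9 -45.9] [114.9  29.6]
33.5 [114.6 -47.1] [114.6  30.3]
34 [114.4 -47.1] [114.3  30.3]
tf [114.4 -51.8]
lf [113.8  76.8]
ln [44.9 77.5]
tn [ 44.9 -51.9]
ledge end [43.4 35.2]
ledge corner [-15.8  35.2]
rail end [115.1  34.7]
```

View pics/w18c.png

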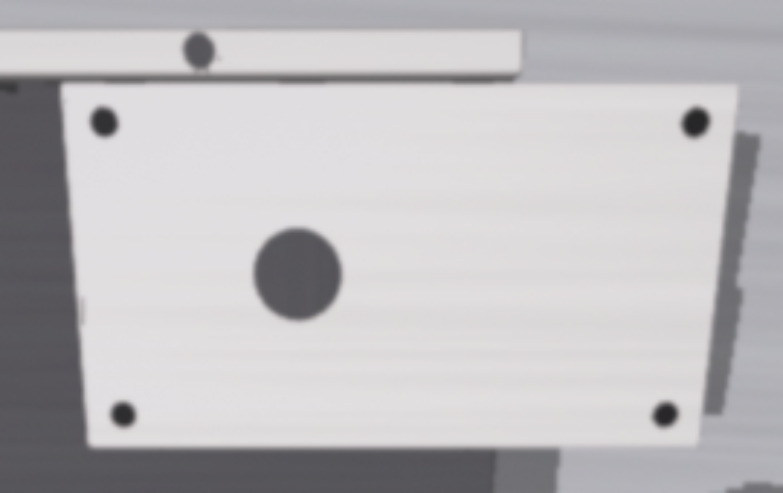

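```bash
python3 -c "
from h import *
print(order.job_done(), ctrl.read_state()['clock'])"
```

```text
the job is handed in; nothing more can be done
the job is handed in; nothing more can be done
```

The plate is flush along the rail and sticks out about 42 mm past the free end (target 43 mm). I handed the job in at about 20 s with the robot touching nothing.

- **How it was done:** I chose the 130 x 70 mm plate on the ledge; the two on the bench measured about 97 x 51 mm. I pushed it back with both open fingertips until the rail stopped it, at about 6–8 N. Then I pushed its tail end along the rail with the shut fingertips.
- **Last checks:** In the last wrist picture the gap to the rail is under about 0.7 mm along the whole edge, within the measuring error. The plate lies flat. In the scene view nothing else appears to have moved.
- **What disagreed:** The real fingertips stand about 35 mm behind the reported TCP. A light touch on the ledge with shut fingers met contact at a TCP height of 25 mm, although the ledge is 60 mm high. I set the pushing heights from that touch and a second one with open fingers, not from the stated TCP.

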